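Load-test the battery packs and rack them

TASK

Test the battery packs that are on the bench, red first, then yellow, then blue (some may be missing): slide each pack nose first into the test dock until the catch clicks, hold the stick right over towards its green dot for about two seconds, then press the orange catch so that the pack is pushed out and slide it free. Stack the tested packs squarely in the blue rack in the same order, the first one lowest, leave dock and stick at rest, and leave the other tools on the bench where they are.

Things in the scene. Friction and masses are not known exactly. Their poses are not given: they have to be found in the camera images.
- pack_red: red cordless-tool battery pack, 0.15-0.3 kg, flat on the table, nose roughly to the robot's right. Black foot 90 x 64 x 6 mm; red body on it: x -45 to 24, 48 wide, up to z 36 (grip its sides, fingertips 15+ mm above the underside). Low nose at +x: cross ridge 11 high, rear face at x 33, ramp down to x 45. Origin: centre of underside, x to the nose. None throughout if absent.
- pack_yellow: yellow cordless-tool battery pack, 0.15-0.3 kg, flat on the table, nose roughly to the robot's right. Black foot 90 x 64 x 6 mm; yellow body on it: x -45 to 24, 48 wide, up to z 36 (grip its sides, fingertips 15+ mm above the underside). Low nose at +x: cross ridge 11 high, rear face at x 33, ramp down to x 45. Origin: centre of underside, x to the nose. None throughout if absent.
- pack_blue: blue cordless-tool battery pack, 0.15-0.3 kg, flat on the table, nose roughly to the robot's right. Black foot 90 x 64 x 6 mm; blue body on it: x -45 to 24, 48 wide, up to z 36 (grip its sides, fingertips 15+ mm above the underside). Low nose at +x: cross ridge 11 high, rear face at x 33, ramp down to x 45. Origin: centre of underside, x to the nose. None throughout if absent.
- dock: fixed battery test dock: grey floor 10 mm thick, x -125 to 112, y +-45 mm. Origin on the table under the home position; x is the way packs go in. Open landing x -125 to -45, orange flared guides to x -12, then walls 67 apart (13 high) to the end stop at x 47. Pushing a pack home takes up to about 15 N
- dock_home (a point): on the dock floor (10 mm above the table), where a pack's origin is when fully home; axes as the dock's. Lips 53 mm apart, 8 to 13 mm above the floor, hang over the pack's foot at dock x -12 to 27: a pack can be set down or lifted off only with its origin at x -58 mm or less
- ejector (a joint): steel spring plunger at the slot's end (m): 0 out, about 0.018 while a pack is home; 3 N out, 6 N home. Touches the pack from pack x -18 mm on. When the catch is pressed it pushes the pack back to x about -18 mm or less: free of the catch, still under the lips
- catch (a joint): orange rocking catch (rad): 0 at rest with or without a pack; an incoming pack's ridge lifts it to about 0.15, and it drops back to 0 with a click when the pack is home. Pressing its pad raises the hook: free from about 0.17, stop at 0.35
- catch_pad (a point): centre of the top of the catch's ribbed orange press pad (28 x 30 mm), at dock x 89, 33.5 mm above the table; about 6 N presses it down 8 mm; it springs back when let go; z is square to the pad, upright at rest
- stick_base: fixed grey box 80 x 72 x 30 mm with the spring-centred test stick; origin centre of the underside; the green dot lies on its top at +x, 32 mm from the middle. Fixed things behind the work: a spray can (190 mm tall, at x 0.68 and beyond, y about -0.01) and paint tins (160 mm, at x 0.68 and beyond, y 0.0 to 0.3): carry packs in front of them
- stick_knob (a point): centre of the stick's black ball knob, 28 mm across, 92 mm above the table when centred, 60 mm above the pivot, which is 32 mm above the table in the middle of the box; z along the stick
- stick (a joint): stick tilt (rad), positive towards the green dot (box +x), where the slotted gate lets it go to 0.45; the other way only to -0.12; springs back to 0 (about 3 N at the knob at 0.4)
- stick_side (a joint): stick tilt sideways (rad), positive towards box +y; same spring; the gate lets it go only +-0.12
- rack: fixed blue storage rack, base 116 x 84 x 8 mm; end plates with inner faces at x +-47 mm, corner plates with inner faces at y +-34 (|x| 32 to 48), flared outward from z 78 to the rims at z 91; the long sides' middle is open for the fingers. Origin centre of the underside; x along its length
- rack_floor (a point): middle of the rack's floor (8 mm above the table), where the lowest pack's origin belongs; the next packs sit 36 and 72 mm higher
- tape_measure: yellow and black pocket tape, 34 x 93 x 72 mm; bystander, to be left where it lies. Origin: centre of the underside
- pencil: red carpenter pencil, 168 mm; bystander, to be left where it lies. Origin: centre of the underside
- sanding_block: cork-brown sanding block, 68 x 112 x 36 mm; bystander, to be left where it lies. Origin: centre of the underside
- pliers: red-handled pliers, 48 x 176 x 12 mm; bystander, to be left where it lies. Origin: centre of the underside
- screwdriver_small: small blue screwdriver, 173 mm; bystander, to be left where it lies. Origin: centre of the underside
- offcut_2: pale timber offcut, 60 x 85 x 20 mm; bystander, to be left where it lies. Origin: centre of the underside
There are look-alikes about, which are no part of the job. What is shaped like the pack_blue but pink is not meant.

How it is judged:
By the outcome, as a careful person would: the job done as asked, in the order asked, and still so for the second after the job is handed in, with the robot touching nothing.
Of pack_red, pack_yellow, pack_blue only 2 to 3 are there at a start; the rules pass over those that are not, and their reading is None.
At some moment in a run one of pack_red, pack_yellow, pack_blue may be knocked a few centimetres aside while the robot is not near it.
Once in a run the grip may slacken for a moment while it holds something.
It also fails if it takes over 210 s, if anything falls off the work surface, if the arm or the gripper's body presses on something with over 40 N, if the wrist force passes 120 N, or if a joint passes its speed limit or range.

ROBOT

A 6-joint arm with a two-finger parallel gripper is mounted at the origin on a cart in front of the work surface, level with it; the furniture and walls round the work are solid. World frame = base frame: x ahead of the robot, y to its left, z up, the work surface at z = 0. Lengths are in m, angles in rad, forces in N, time in s.
With the tool pointing down it reaches from about 0.3 to 0.775 m from the base axis. Payload 14.6 kg.
Tool frame: the origin (TCP) lies midway between the tips of the shut fingers; the grasp point (between the pads) lies ctrl.hold_point_z behind it (ctrl.hold_point_z is the distance from the TCP to the grasp point, in m); z points along the fingers, x is the direction in which the jaws open and shut, and the axes are right-handed (so a half turn about z gives the same grasp; the last joint's range is limited). The gripper opens to 94 mm and grips with 3 to 60 N. Pads are 16 mm wide; open, the fingers measure 119 mm over their backs; the gripper's body (75 mm by 177 mm) begins 78 mm behind the grasp point.
Start: joints at [-1.405, 0.3, 1.521, -0, 1.321, -0.067], TCP at [0.127, -0.535, 0.205] pointing down, gripper open.
Joint ranges: [-3.03, 3.03], [-0.79, 2.21], [0.23, 2.52], [-1.04, 4.18], [0, 3.07], [-2.55, 2.55]. Speed limits (rad/s): [2.22, 2.22, 2.57, 3.14, 3.14, 3.14].

INTERFACE

Orientations are given as [roll, pitch, yaw] about the fixed x, y, z axes, in that order (R = Rz(yaw) Ry(pitch) Rx(roll)).
In Python, from station import ctrl gives the robot as it stands. The module is installed in compiled form; this text tells all that it offers.
- The arm moves only by the tool play_rows, never from a script. Its argument "series" is a list of rows, each a list of 7 numbers: the turn, a rotation vector about the tool's x, y, z in degrees, then the shift along the tool's x, y, z in cm, then the finger opening in cm, from 0 to 9.4. A call has 1 to 5 rows; each row shifts and turns the commanded pose from where the row before left it, along the tool's axes as they then stand; what a row does not reach is not made up. A row lasts 1/10 s, in which the tool goes at most 50 mm and 8.59 degrees, less where a joint would pass 70% of its speed; a pose out of reach is approached as far as the arm can. A call with a gripper value outside its range is refused whole. The fingers move at their own pace and stop on an object; "squeeze" is the grip in N (left out, the last holds). Time passes only in rows, so rows that do not move let the fingers close. It gives the time, the measured TCP pose, the force and the opening at its end, in the units of the state.
- ctrl.get_obs(): the state, without advancing time (a new reading comes with each control period).
- ctrl.camera(name): name is "side" or "top" or "wrist"; returns the picture (400x640x3 uint8, red, green, blue); there is no depth.
- ctrl.camera_params(name): a dict with "fx", "fy", "cx", "cy" (pixels), "dist_coeffs" ([k1, k2, p1, p2, k3] as OpenCV has them; the pictures are not rectified), "pose" (4x4, takes a point from camera to world coordinates). Camera axes: x right, y down, z forward; pixel columns grow to the right and rows downward; lengths in m; the calibration is good to about 2 mm. A picture is of the moment at which its call begins: read the wrist's pose just before it. camera_params takes no time and is no camera call; for the wrist camera it gives the pose at the moment of the call.
- ctrl.hand_in(): hands the job in, once; it reports no verdict.
The state is a dict: "time_s": time; "qpos": joint angles; "joint_vel": joint speeds; "tau": joint torques, N m; "ee_pos": TCP position; "eef_rot": TCP orientation; "force": force on the tool from outside, world axes, zero at the start; "moment": the same for the moment, N m; "grip_width": finger opening in m.
Only numpy, scipy, OpenCV 4.12 (cv2) and the standard library are available. Lean on these libraries where they do the work, as an engineer would, in place of code of your own. Each camera call takes 0.05 s, during which the arm holds its last target. There are 200 camera calls.

## Working session

There is one attempt and no reset: what is moved stays moved. The work goes in short steps, Python scripts to look and compute and a tool call to move; the robot and the scene stay as the last step left them, time stands still between calls to the robot, and variables do not carry over. Pictures are saved under pics/ and viewed, about 12 in all and at most 16, crops included, and the job is handed in when it is done.

Besides the shell and the picture viewer there is one more tool, called after ">>>" as name(argument=value, ...), one argument or row to a line, values as JSON. play_rows: Moves the arm, as the interface text tells. Its arguments: {"type":"object","properties":{"series":{"type":"array"},"squeeze":{"type":"number"}},"required":["series"]}

```bash
mkdir -p pics; ls; python3 - <<'E'
from station import ctrl
import cv2,numpy as np
print(ctrl.get_obs(), ctrl.hold_point_z)
ims=[]
for n in ("top","side"):
    p=ctrl.camera_params(n); print(n,p)
    im=ctrl.camera(n)[:,:,::-1]; cv2.imwrite(f"pics/{n}0.png",im)
E
```

```text
pics
{'time_s': 0.0, 'qpos': array([-1.40463539e+00,  3.00438332e-01,  1.52156450e+00,  1.30386363e-05,
        1.32071788e+00, -6.66365974e-02]), 'joint_vel': array([-0.00174591, -0.00017235, -0.00126244, -0.00066082, -0.00189758,
       -0.00187055]), 'tau': array([ 1.81740354e-03, -5.31806874e+01, -3.52732480e+01,  7.09049497e-02,
        2.44153087e-02, -1.02508207e-04]), 'ee_pos': array([ 0.12682302, -0.53491092,  0.20491132]), 'eef_rot': array([-3.14150494e+00,  1.12471570e-03, -1.33800198e+00]), 'force': array([-0.01569236,  0.7389722 ,  0.0759304 ]), 'moment': array([0.01676759, 0.02113694, 0.01949726]), 'grip_width': 0.09430525532397444} 0.0188
top {'fx': 453.2948948567237, 'fy': 453.2948948567237, 'cx': 318.80243124217236, 'cy': 199.71870025902678, 'dist_coeffs': array([0.00570404, 0.        , 0.        , 0.        , 0.        ]), 'pose': array([[-1.34207381e-02, -9.81160846e-01,  1.92725915e-01,
         3.20772083e-01],
       [-9.99903795e-01,  1.38446047e-02,  8.52698619e-04,
        -8.30591914e-02],
       [-3.50484862e-03, -1.92695930e-01, -9.81252258e-01,
         1.30497926e+00],
       [ 0.00000000e+00,  0.00000000e+00,  0.00000000e+00,
         1.00000000e+00]])}
side {'fx': 485.1981885122876, 'fy': 485.1981885122876, 'cx': 320.9661664272072, 'cy': 203.63192718185414, 'dist_coeffs': array([-0.12423683,  0.        ,  0.        ,  0.        ,  0.        ]), 'pose': array([[-0.99907423,  0.03713587, -0.02171668,  0.58241697],
       [ 0.03829377,  0.53766312, -0.84228971,  1.12288862],
       [-0.0196029 , -0.84234155, -0.53858744,  0.88284416],
       [ 0.        ,  0.        ,  0.        ,  1.        ]])}
```

View pics/top0.png

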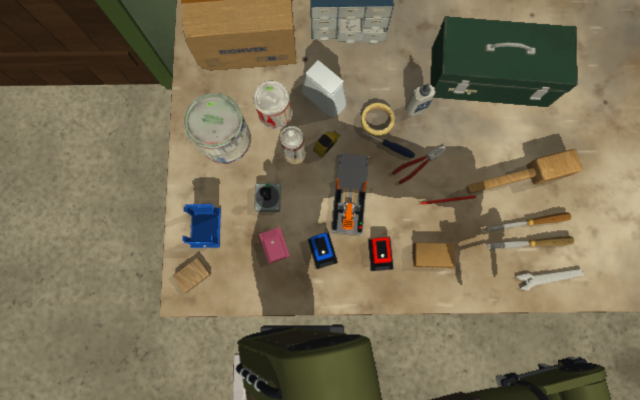

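View pics/side0.png

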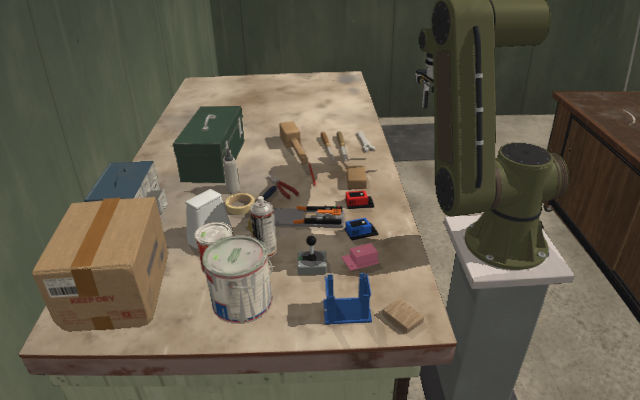

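```bash
python3 - <<'E'
import cv2
im=cv2.imread("pics/top0.png")
cv2.imwrite("pics/c1.png",cv2.resize(im[140:290,170:420],(800,480),interpolation=cv2.INTER_CUBIC))
E
```

```text
(no output)
```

View pics/c1.png

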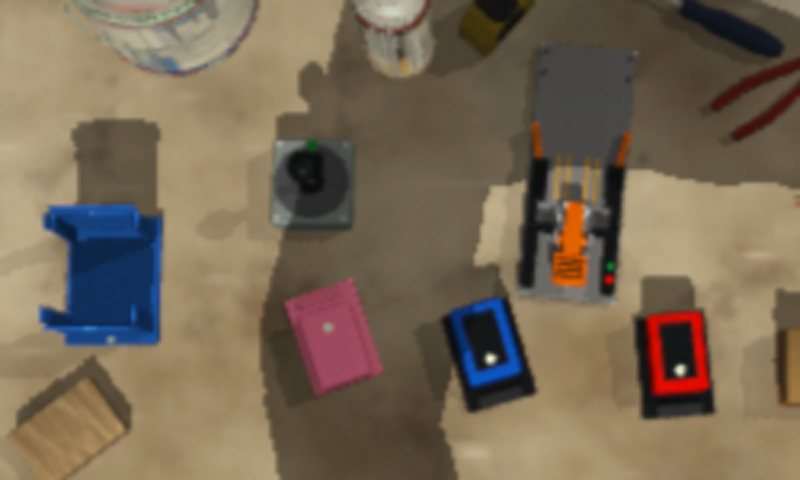

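```bash
cat > h.py <<'E'
from station import ctrl
import numpy as np, cv2
from scipy.spatial.transform import Rotation as R
def P(p): return np.array([[p['fx'],0,p['cx']],[0,p['fy'],p['cy']],[0,0,1]])
def px2w(p,uv,z):
    n=cv2.undistortPoints(np.array(uv,float).reshape(-1,1,2),P(p),p['dist_coeffs']).reshape(-1,2)
    T=p['pose']; d=np.c_[n,np.ones(len(n))]@T[:3,:3].T
    return T[:3,3]+d*((z-T[2,3])/d[:,2])[:,None]
def w2px(p,X):
    T=np.linalg.inv(p['pose'])
    return cv2.projectPoints(np.array(X,float).reshape(-1,1,3),cv2.Rodrigues(T[:3,:3])[0],T[:3,3],P(p),p['dist_coeffs'])[0].reshape(-1,2)
def obs(): 
    o=ctrl.get_obs(); print('t%.2f'%o['time_s'],'pos',o['ee_pos'].round(4),'rpy',np.degrees(o['eef_rot']).round(2),'F',o['force'].round(1),'w%.4f'%o['grip_width']); return o
def shift(xyz,yaw=None):
    """tool-axes shift (cm) and z-turn (deg) from the measured pose"""
    o=obs(); Rt=R.from_euler('xyz',o['eef_rot']); d=np.array(xyz)-o['ee_pos']
    print('shift after/without turn cm',(100*Rt.inv().apply(d)).round(2))
    if yaw is not None:
        G=R.from_euler('xyz',[180,0,yaw],degrees=True)
        print('turn deg',np.degrees((Rt.inv()*G).as_rotvec()).round(2),'shift after turn',(100*G.inv().apply(d)).round(2))
def snap(name,out,crop=None,s=1):
    p=ctrl.camera_params(name); im=ctrl.camera(name)[:,:,::-1].copy(); cv2.imwrite(f'pics/{out}_raw.png',im)
    import pickle; pickle.dump(p,open(f'pics/{out}.pkl','wb'))
    if crop: im=im[crop[1]:crop[3],crop[0]:crop[2]]
    cv2.imwrite(f'pics/{out}.png',cv2.resize(im,None,fx=s,fy=s,interpolation=cv2.INTER_CUBIC)); return p,im
E
python3 - <<'E'
from h import *
p=ctrl.camera_params('top')
f=lambda a:[(170+u/3.2,140+v/3.2) for u,v in a]
print('red top',px2w(p,f([(647,314),(703,310),(710,392),(655,396)]),.036).round(3)[:,:2])
print('blue top',px2w(p,f([(450,312),(502,298),(523,370),(470,387)]),.036).round(3)[:,:2])
print('dock floor landing',px2w(p,f([(538,43),(637,48),(535,120),(630,120)]),.01).round(3)[:,:2], px2w(p,f([(518,296),(612,303)]),.01).round(3)[:,:2])
print('pad',px2w(p,f([(568,270)]),.0335).round(3), 'knob',px2w(p,f([(305,170)]),.095).round(3),'stickbox',px2w(p,f([(273,142),(353,140),(353,228),(272,228)]),.03).round(3)[:,:2])
print('rack rim', px2w(p,f([(45,207),(160,207),(160,343),(42,330)]),.091).round(3)[:,:2])
w=ctrl.camera_params('wrist'); o=obs(); print(w['fx'],w['fy'],w['cx'],w['cy'],w['dist_coeffs']); Rt=R.from_euler('xyz',o['eef_rot']).inv()
print('cam in tool',Rt.apply(w['pose'][:3,3]-o['ee_pos']).round(3),(Rt.as_matrix()@w['pose'][:3,:3]).round(2))
E
```

```text
red top [[ 0.458 -0.23 ]
 [ 0.461 -0.279]
 [ 0.39  -0.282]
 [ 0.387 -0.235]]
blue top [[ 0.462 -0.058]
 [ 0.474 -0.103]
 [ 0.411 -0.121]
 [ 0.397 -0.074]]
dock floor landing [[ 0.714 -0.141]
 [ 0.708 -0.233]
 [ 0.641 -0.137]
 [ 0.64  -0.224]] [[ 0.479 -0.118]
 [ 0.471 -0.202]]
pad [[ 0.498 -0.162  0.034]] knob [[0.579 0.064 0.095]] stickbox [[0.619 0.101]
 [0.62  0.029]
 [0.539 0.028]
 [0.54  0.101]]
rack rim [[0.551 0.285]
 [0.549 0.187]
 [0.434 0.184]
 [0.446 0.283]]
t0.10 pos [ 0.1269 -0.5349  0.2049] rpy [-1.800e+02  6.000e-02 -7.666e+01] F [-0.9  0.6 -0.2] w0.0943
286.5287601657059 286.5287601657059 317.9484579909937 199.20471893192826 [-0.04317031  0.          0.          0.          0.        ]
cam in tool [ 0.    -0.079 -0.18 ] [[ 1.   -0.    0.  ]
 [ 0.    0.96  0.27]
 [-0.   -0.27  0.96]]
```

>>> play_rows(
  series=[
    [0,0,4.9,0,0,-1,9.4],
    [0,0,4.8,-2.4,-2.6,-1,9.4],
    [0,0,0,-2.4,-2.6,-1,9.4],
    [0,0,0,-2.4,-2.6,-1,9.4],
    [0,0,0,-2.4,-2.6,-0.5,9.4],
  ],
  squeeze=30,
)

```text
time_s: 0.6
ee_pos: [0.2231, -0.4298, 0.251]
eef_rot: [-3.141, -0.0, -1.508]
force: [-0.4, 0.5, 0.6]
grip_width: 0.094
```

>>> play_rows(
  series=[
    [0,0,0,-2.4,-2.6,0,9.4],
    [0,0,0,-2.4,-2.6,0,9.4],
    [0,0,0,-2.4,-2.6,0,9.4],
    [0,0,0,-2.4,-2.6,0,9.4],
    [0,0,0,-2.4,-2.6,0,9.4],
  ],
)

```text
time_s: 1.1
ee_pos: [0.3452, -0.3015, 0.2503]
eef_rot: [3.141, 0.0, -1.507]
force: [0.1, 0.2, 0.3]
grip_width: 0.094
```

>>> play_rows(
  series=[
    [0,0,0,-2.4,-2.6,0,9.4],
    [0,0,0,-2.4,-2.6,0,9.4],
    [0,0,0,-2.4,-2.6,0,9.4],
    [0,0,0,-2.4,-2.6,0,9.4],
    [0,0,0,-2.4,-2.6,0,9.4],
  ],
)

```text
time_s: 1.6
ee_pos: [0.4673, -0.1735, 0.2503]
eef_rot: [3.141, 0.0, -1.507]
force: [0.2, 0.1, 0.3]
grip_width: 0.0942
```

>>> play_rows(
  series=[
    [0,0,0,-2,-2,0,9.4],
    [0,0,0,0,0,0,9.4],
    [0,0,0,0,0,0,9.4],
  ],
)

```text
time_s: 1.9
ee_pos: [0.4852, -0.1533, 0.25]
eef_rot: [3.141, 0.0, -1.506]
force: [-0.1, -0.7, -0.1]
grip_width: 0.0936
```

```bash
python3 - <<'E'
from h import *
obs(); snap('wrist','w1',None,1.25)
E
```

```text
t1.90 pos [ 0.4852 -0.1533  0.25  ] rpy [ 1.7995e+02  2.0000e-02 -8.6300e+01] F [-0.1 -0.7 -0.1] w0.0936
```

View pics/w1.png

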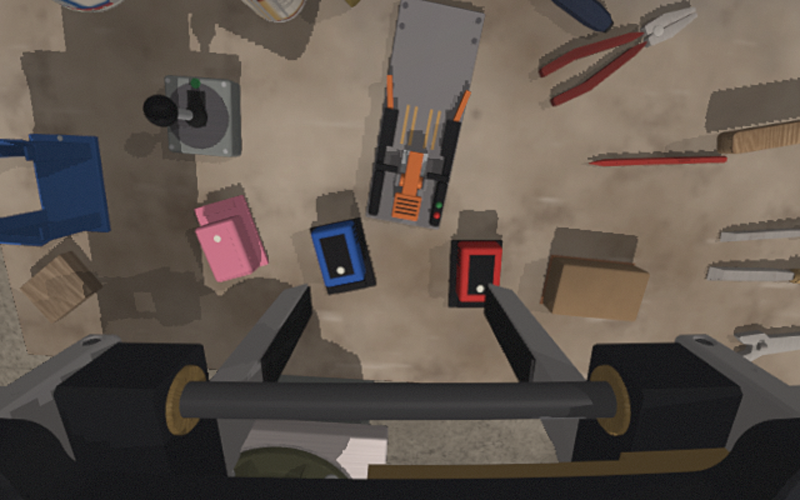

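```bash
python3 - <<'E'
import cv2,numpy as np
im=cv2.imread("pics/w1_raw.png")
a=cv2.resize(im[165:255,240:415],None,fx=3.2,fy=3.2,interpolation=cv2.INTER_CUBIC)
b=cv2.resize(cv2.rotate(im[0:190,290:390],cv2.ROTATE_90_COUNTERCLOCKWISE),None,fx=3,fy=3,interpolation=cv2.INTER_CUBIC)
o=np.zeros((a.shape[0]+b.shape[0],max(a.shape[1],b.shape[1]),3),np.uint8)
o[:a.shape[0],:a.shape[1]]=a;o[a.shape[0]:,:b.shape[1]]=b
cv2.imwrite("pics/c2.png",cv2.convertScaleAbs(o,alpha=1.4,beta=20)); print(a.shape,b.shape)
E
```

```text
(288, 560, 3) (300, 570, 3)
```

View pics/c2.png

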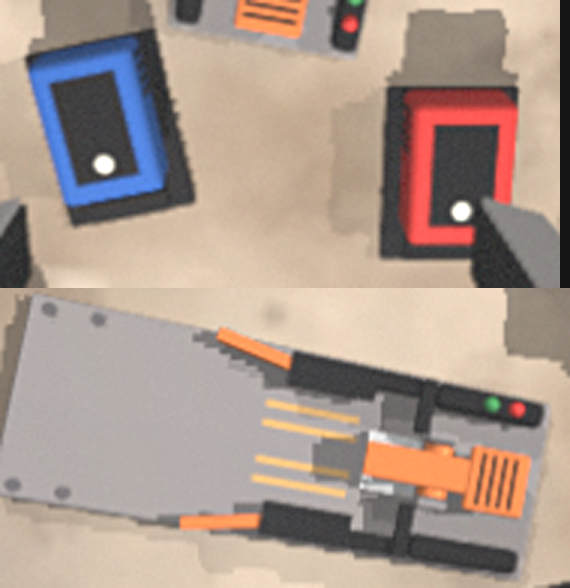

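```bash
python3 - <<'E'
from h import *
import pickle
p=pickle.load(open('pics/w1.pkl','rb'))
a=lambda L:[(240+(u+.5)/3.2-.5,165+(v+.5)/3.2-.5) for u,v in L]
b=lambda L:[(389-(v-288+.5)/3+.5,(u+.5)/3-.5) for u,v in L]
def show(n,X):
    print(n,(X[:,:2]*1000).round(1).tolist(),'edges',[round(1000*np.linalg.norm(X[i,:2]-X[i-1,:2]),1) for i in range(len(X))],
     'ang',[round(np.degrees(np.arctan2(*(X[i-1]-X[i])[[1,0]])),1) for i in range(len(X))])
show('red foot RL FL', px2w(p,a([(387,87),(381,258)]),.003))
show('red foot RL RR', px2w(p,a([(387,87),(517,87)]),.003))
show('red top', px2w(p,a([(433,108),(517,105),(412,242)]),.036))
show('blue foot RR FR FL', px2w(p,a([(155,30),(194,200),(75,224)]),.003))
show('blue top RL,FL,FR', px2w(p,a([(30,68),(72,207),(164,190)]),.036))
show('dock floor farR farL nearL nearR', px2w(p,b([(33,293),(2,496),(520,572),(548,405)]),.01))
show('pad', px2w(p,b([(476,448),(531,455),(522,517),(467,508)]),.0335))
show('walls top outer: R start,R end, L start,L end', px2w(p,b([(293,352),(545,403),(262,500),(518,570)]),.023))
E
```

```text
red foot RL FL [[460.2, -220.6], [370.8, -226.9]] edges [np.float64(89.6), np.float64(89.6)] ang [np.float64(-176.0), np.float64(4.0)]
red foot RL RR [[460.2, -220.6], [464.2, -283.3]] edges [np.float64(62.9), np.float64(62.9)] ang [np.float64(-86.4), np.float64(93.6)]
red top [[459.9, -236.6], [463.7, -274.1], [394.8, -234.4]] edges [np.float64(65.2), np.float64(37.7), np.float64(79.5)] ang [np.float64(178.1), np.float64(95.7), np.float64(-29.9)]
blue foot RR FR FL [[480.9, -108.3], [396.4, -130.7], [379.6, -71.6]] edges [np.float64(107.7), np.float64(87.5), np.float64(61.4)] ang [np.float64(160.1), np.float64(14.8), np.float64(-74.2)]
blue top RL,FL,FR [[466.9, -56.8], [402.3, -76.0], [413.4, -118.1]] edges [np.float64(81.4), np.float64(67.4), np.float64(43.5)] ang [np.float64(-131.2), np.float64(16.6), np.float64(104.7)]
dock floor farR farL nearL nearR [[707.9, -230.7], [713.9, -141.5], [484.4, -118.7], [475.5, -202.5]] edges [np.float64(234.1), np.float64(89.4), np.float64(230.6), np.float64(84.3)] ang [np.float64(173.1), np.float64(-93.8), np.float64(-5.7), np.float64(83.9)]
pad [[513.1, -176.6], [487.1, -175.3], [489.6, -146.1], [515.5, -148.7]] edges [np.float64(28.0), np.float64(26.0), np.float64(29.4), np.float64(26.0)] ang [np.float64(85.1), np.float64(-2.7), np.float64(-94.8), np.float64(174.2)]
walls top outer: R start,R end, L start,L end [[596.7, -213.9], [479.8, -201.7], [605.5, -146.7], [488.0, -120.5]] edges [np.float64(143.4), np.float64(117.6), np.float64(137.2), np.float64(120.5)] ang [np.float64(139.3), np.float64(-6.0), np.float64(-156.4), np.float64(-12.5)]
```

>>> play_rows(
  series=[
    [0,0,0,1.94,1.25,3,7],
    [0,0,0,1.94,1.25,3,7],
    [0,0,0,1.94,1.25,3,7],
    [0,0,0,1.94,1.25,3,7],
    [0,0,0,1.94,1.25,3,7],
  ],
)

```text
time_s: 2.45
ee_pos: [0.4277, -0.2558, 0.0996]
eef_rot: [-3.141, -0.0, -1.509]
force: [1.2, -0.4, 0.3]
grip_width: 0.07
```

>>> play_rows(
  series=[
    [0,0,0,0,0,1,7],
    [0,0,0,0,0,0,7],
    [0,0,0,0,0,0,7],
  ],
)

```text
time_s: 2.75
ee_pos: [0.4296, -0.2544, 0.0916]
eef_rot: [-3.141, -0.001, -1.507]
force: [0.6, 0.4, -1.0]
grip_width: 0.0698
```

```bash
python3 - <<'E'
from h import *
shift([.429,-.254,.018],-86.2); snap('wrist','w2',None,1.25)
E
```

```text
t2.75 pos [ 0.4296 -0.2544  0.0916] rpy [-1.7994e+02 -4.0000e-02 -8.6370e+01] F [ 0.6  0.4 -1. ] w0.0698
shift after/without turn cm [-0.05  0.06  7.36]
turn deg [-0.06 -0.04 -0.17] shift after turn [-0.04  0.06  7.36]
```

View pics/w2.png

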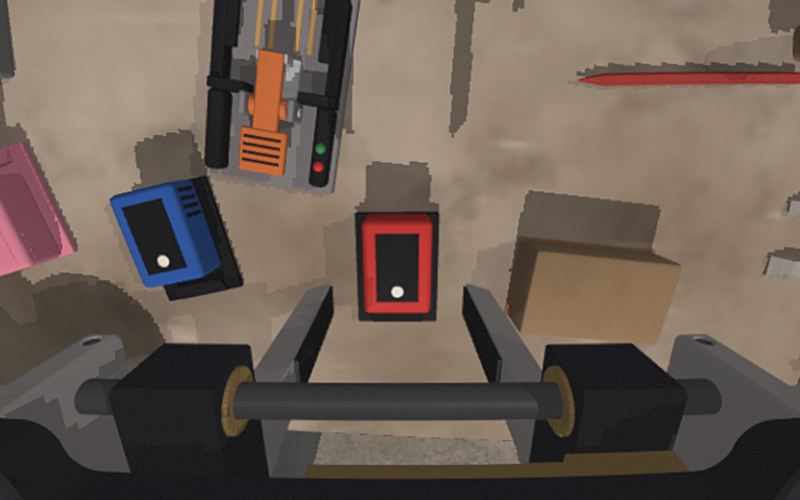

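>>> play_rows(
  series=[
    [0,0,0,0,0,2.4,7],
    [0,0,0,0,0,2.4,7],
    [0,0,0,0,0,2.0,7],
    [0,0,0,0,0,0.5,7],
    [0,0,0,0,0,0,7],
  ],
)

```text
time_s: 3.3
ee_pos: [0.4295, -0.2542, 0.018]
eef_rot: [-3.141, -0.0, -1.507]
force: [-0.8, 0.0, -0.0]
grip_width: 0.0703
```

>>> play_rows(
  series=[
    [0,0,0,0,0,0,4.3],
    [0,0,0,0,0,0,4.3],
    [0,0,0,0,0,0,4.3],
    [0,0,0,0,0,0,4.3],
    [0,0,0,0,0,0,4.3],
  ],
  squeeze=40,
)

```text
time_s: 3.8
ee_pos: [0.4294, -0.2545, 0.0182]
eef_rot: [-3.141, -0.001, -1.507]
force: [-0.2, 0.9, 6.6]
grip_width: 0.0475
```

>>> play_rows(
  series=[
    [0,0,0,0,0,-1,4.3],
    [0,0,0,0,0,-2,4.3],
    [0,0,0,0,0,-2,4.3],
    [0,0,0,0,0,-2,4.3],
    [0,0,0,0,0,0,4.3],
  ],
)

```text
time_s: 4.3
ee_pos: [0.43, -0.255, 0.09]
eef_rot: [-3.138, -0.003, -1.507]
force: [0.3, -0.1, -2.3]
grip_width: 0.0479
```

```bash
python3 - <<'E'
from h import *
d=np.array([-.9941,.108]); h=np.array([.589,-.1727])
# tcp at pack x -12
for x in (-75,0): print(x,(h+d*(x-12)/1000).round(4))
g=h+d*(-.087); shift([*g,.10],-96.2)
E
```

```text
-75 [ 0.6755 -0.1821]
0 [ 0.6009 -0.174 ]
t4.30 pos [ 0.43  -0.255  0.09 ] rpy [-1.7981e+02 -1.5000e-01 -8.6360e+01] F [ 0.3 -0.1 -2.3] w0.0479
shift after/without turn cm [ -5.71 -24.96  -0.93]
turn deg [-0.2  -0.13  9.84] shift after turn [ -9.9  -23.62  -1.  ]
```

>>> play_rows(
  series=[
    [0,0,4.9,0,0,-0.5,4.3],
    [0,0,4.9,0,0,-0.5,4.3],
    [0,0,0,-1.24,-2.95,0,4.3],
    [0,0,0,-1.24,-2.95,0,4.3],
    [0,0,0,-1.24,-2.95,0,4.3],
  ],
)

```text
time_s: 4.8
ee_pos: [0.5217, -0.2263, 0.0966]
eef_rot: [3.141, 0.0, -1.679]
force: [0.1, 0.1, -3.0]
grip_width: 0.0474
```

>>> play_rows(
  series=[
    [0,0,0,-1.24,-2.95,0,4.3],
    [0,0,0,-1.24,-2.95,0,4.3],
    [0,0,0,-1.24,-2.95,0,4.3],
    [0,0,0,-1.24,-2.95,0,4.3],
    [0,0,0,-1.24,-2.95,0,4.3],
  ],
)

```text
time_s: 5.3
ee_pos: [0.6751, -0.1804, 0.096]
eef_rot: [3.14, 0.0, -1.678]
force: [-0.7, -0.3, -2.9]
grip_width: 0.048
```

>>> play_rows(
  series=[
    [0,0,0,0,0,2,4.3],
    [0,0,0,0,0,2,4.3],
    [0,0,0,0,0,2,4.3],
    [0,0,0,0,0,0,4.3],
    [0,0,0,0,0,0,4.3],
  ],
)

```text
time_s: 5.8
ee_pos: [0.6741, -0.181, 0.0371]
eef_rot: [3.141, 0.0, -1.678]
force: [-0.0, -0.4, -1.2]
grip_width: 0.0478
```

```bash
python3 - <<'E'
from h import *
obs(); snap('wrist','w3',(200,60,500,300),2.6)
E
```

```text
t5.80 pos [ 0.6741 -0.181   0.0371] rpy [ 1.7994e+02  1.0000e-02 -9.6170e+01] F [-0.  -0.4 -1.2] w0.0478
```

View pics/w3.png

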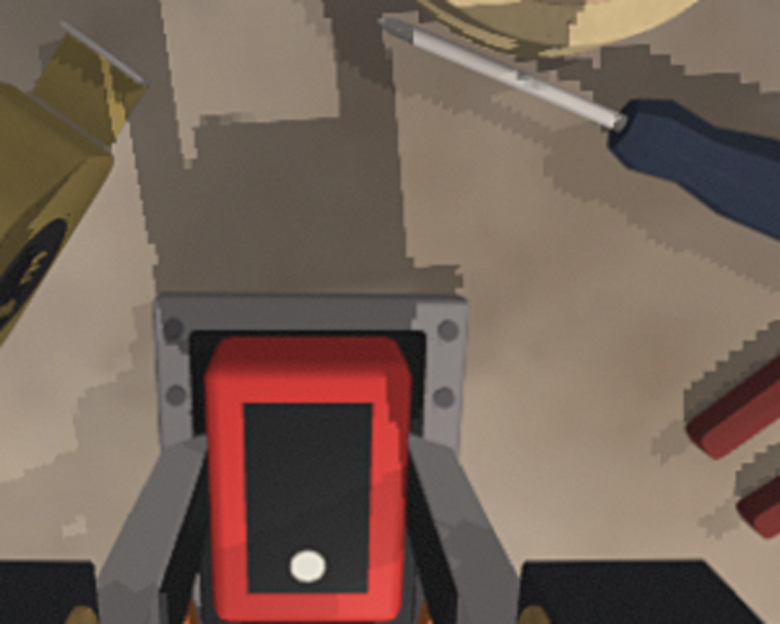

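>>> play_rows(
  series=[
    [0,0,0,0.1,0,0.5,4.3],
    [0,0,0,0,0,0.38,4.3],
    [0,0,0,0,1,0,4.3],
    [0,0,0,0,1,0,4.3],
    [0,0,0,0,1,0,4.3],
  ],
  squeeze=45,
)

```text
time_s: 6.35
ee_pos: [0.6441, -0.1788, 0.0287]
eef_rot: [-3.141, -0.0, -1.678]
force: [0.6, -0.4, -2.5]
grip_width: 0.0475
```

>>> play_rows(
  series=[
    [0,0,0,0,0.6,0,4.3],
    [0,0,0,0,0.6,0,4.3],
    [0,0,0,0,0.3,0,4.3],
  ],
)

```text
time_s: 6.65
ee_pos: [0.6292, -0.1772, 0.0288]
eef_rot: [-3.141, -0.0, -1.678]
force: [-0.1, -0.1, -2.2]
grip_width: 0.0477
```

>>> play_rows(
  series=[
    [0,0,0,0,0.4,0,4.3],
    [0,0,0,0,0.4,0,4.3],
    [0,0,0,0,0.2,0,4.3],
  ],
)

```text
time_s: 6.95
ee_pos: [0.6193, -0.1761, 0.0286]
eef_rot: [3.142, 0.0, -1.678]
force: [0.5, 0.1, -3.0]
grip_width: 0.0478
```

```bash
python3 - <<'E'
from h import *
d=np.array([-.9941,.108]); h=np.array([.589,-.1727])
o=obs(); e=o['ee_pos'][:2]-h; print('pack x mm',1000*e@d+12,'lat',1000*(e@np.array([-d[1],d[0]])))
E
```

```text
t6.95 pos [ 0.6193 -0.1761  0.0286] rpy [180.     0.   -96.16] F [ 0.5  0.1 -3. ] w0.0478
pack x mm -18.478810986245946 lat 0.07388931244912358
```

>>> play_rows(
  series=[
    [0,0,0,0,0.3,0.05,4.3],
    [0,0,0,0,0.3,0,4.3],
    [0,0,0,0,0,0,4.3],
  ],
)

```text
time_s: 7.25
ee_pos: [0.6144, -0.1756, 0.0287]
eef_rot: [-3.139, -0.0, -1.678]
force: [5.6, 0.2, -3.2]
grip_width: 0.0473
```

>>> play_rows(
  series=[
    [0,0,0,0,0.3,0,4.3],
    [0,0,0,0,0.3,0,4.3],
    [0,0,0,0,0,0,4.3],
  ],
)

```text
time_s: 7.55
ee_pos: [0.6087, -0.1749, 0.0288]
eef_rot: [-3.138, -0.0, -1.678]
force: [7.0, -0.1, -3.8]
grip_width: 0.0481
```

>>> play_rows(
  series=[
    [0,0,0,0,0.2,0,4.3],
    [0,0,0,0,0.2,0,4.3],
    [0,0,0,0,0,0,4.3],
  ],
)

```text
time_s: 7.85
ee_pos: [0.6047, -0.1745, 0.0287]
eef_rot: [-3.138, -0.0, -1.678]
force: [6.7, -0.3, -3.3]
grip_width: 0.0475
```

>>> play_rows(
  series=[
    [0,0,0,0,0.15,0,4.3],
    [0,0,0,0,0,0,4.3],
  ],
)

```text
time_s: 8.05
ee_pos: [0.6034, -0.1744, 0.0288]
eef_rot: [-3.138, -0.0, -1.678]
force: [8.1, 0.0, -3.2]
grip_width: 0.0475
```

>>> play_rows(
  series=[
    [0,0,0,0,0.15,0,4.3],
    [0,0,0,0,0,0,4.3],
  ],
)

```text
time_s: 8.25
ee_pos: [0.6019, -0.1742, 0.0288]
eef_rot: [-3.138, -0.0, -1.678]
force: [8.0, -0.6, -3.0]
grip_width: 0.0476
```

>>> play_rows(
  series=[
    [0,0,0,0,0.15,0,4.3],
    [0,0,0,0,0,0,4.3],
  ],
)

```text
time_s: 8.45
ee_pos: [0.6, -0.1739, 0.0286]
eef_rot: [-3.139, -0.0, -1.678]
force: [5.7, 1.0, -2.6]
grip_width: 0.0474
```

>>> play_rows(
  series=[
    [0,0,0,0,0.15,0,4.3],
    [0,0,0,0,0,0,4.3],
  ],
)

```text
time_s: 8.65
ee_pos: [0.5989, -0.1738, 0.0288]
eef_rot: [-3.138, -0.0, -1.679]
force: [8.6, -0.5, -2.7]
grip_width: 0.0475
```

>>> play_rows(
  series=[
    [0,0,0,0,0.12,0,4.3],
    [0,0,0,0,0,0,4.3],
  ],
)

```text
time_s: 8.85
ee_pos: [0.5986, -0.1739, 0.0293]
eef_rot: [-3.135, -0.001, -1.679]
force: [12.6, -1.3, -3.5]
grip_width: 0.0474
```

>>> play_rows(
  series=[
    [0,0,0,0,0.12,0,4.3],
    [0,0,0,0,0,0,4.3],
  ],
)

```text
time_s: 9.05
ee_pos: [0.5982, -0.174, 0.0297]
eef_rot: [-3.133, -0.001, -1.679]
force: [16.0, -1.5, -3.3]
grip_width: 0.0479
```

```bash
python3 - <<'E'
from h import *
d=np.array([-.9941,.108]); h=np.array([.589,-.1727])
o=obs(); e=o['ee_pos'][:2]-h; print('pack x mm',1000*e@d+12)
snap('wrist','w4',None,1); snap('side','s1',(270,170,400,260),6)
E
```

```text
t9.05 pos [ 0.5982 -0.174   0.0297] rpy [-1.7953e+02 -5.0000e-02 -9.6190e+01] F [16.  -1.5 -3.3] w0.0479
pack x mm 2.760773281331158
```

View pics/s1.png

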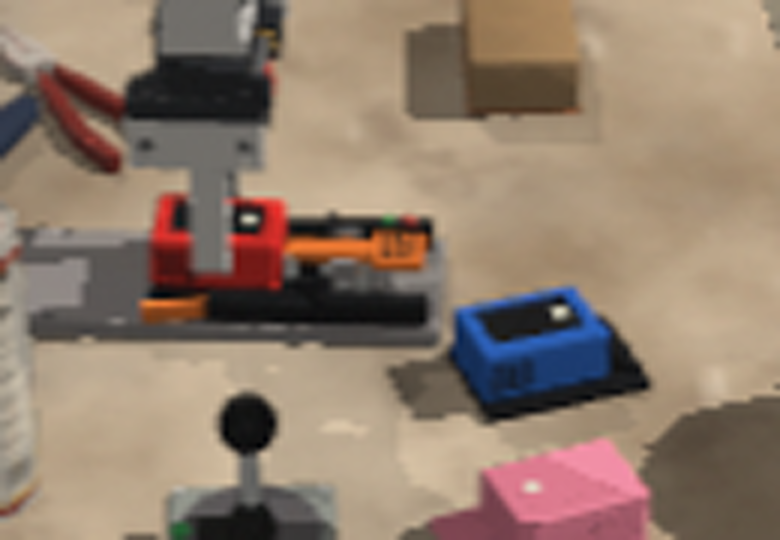

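>>> play_rows(
  series=[
    [0,0,0,0,-0.2,0,6.5],
    [0,0,0,0,0,0,6.5],
    [0,0,0,0,0,0,6.5],
    [0,0,0,0,0,0,6.5],
  ],
)

```text
time_s: 9.55
ee_pos: [0.597, -0.1737, 0.028]
eef_rot: [3.141, 0.0, -1.678]
force: [0.5, -0.8, -0.7]
grip_width: 0.065
```

```bash
cat >> h.py <<'E'
def redrear(out=None,im=None,p=None):
    """red body blob in wrist view -> centroid px and bbox"""
    if im is None: p=ctrl.camera_params('wrist'); im=ctrl.camera('wrist')[:,:,::-1].copy()
    hsv=cv2.cvtColor(im,cv2.COLOR_BGR2HSV); m=((hsv[...,0]<8)|(hsv[...,0]>172))&(hsv[...,1]>150)&(hsv[...,2]>60)
    n,l,s,c=cv2.connectedComponentsWithStats(m.astype(np.uint8)); k=1+np.argmax(s[1:,4]); print('red',s[k],c[k].round(1))
    return s[k]
E
python3 - <<'E'
from h import *
redrear(im=cv2.imread('pics/w4_raw.png')); redrear(); obs()
E
```

```text
red [ 279  189   80  110 4743] [317.9 237.1]
red [ 279  183   81  112 4804] [318.4 232.8]
t9.60 pos [ 0.5971 -0.1737  0.0281] rpy [179.98   0.   -96.16] F [-0.3 -0.  -0.3] w0.0647
```

```bash
python3 - <<'E'
from h import *
import pickle
p=pickle.load(open('pics/w1.pkl','rb'))
f=lambda L:np.array(L)/1.25
print(px2w(p,f([(160,110)]),.092).round(4)); b=px2w(p,f([(165,75),(240,80),(240,157),(165,153)]),.03); print(b.round(4),b.mean(0).round(4)); print('dot',px2w(p,f([(194,83)]),.031).round(4))
shift([.58,.067,.12],-90)
E
```

```text
[[0.5863 0.0686 0.092 ]]
[[0.6257 0.0997 0.03  ]
 [0.624  0.0197 0.03  ]
 [0.5454 0.023  0.03  ]
 [0.5454 0.1071 0.03  ]] [0.5851 0.0624 0.03  ]
dot [[0.6188 0.0684 0.031 ]]
t9.60 pos [ 0.5971 -0.1737  0.0281] rpy [179.98   0.   -96.16] F [-0.3 -0.  -0.3] w0.0647
shift after/without turn cm [-23.75   4.29  -9.19]
turn deg [ 0.02  0.01 -6.16] shift after turn [-24.07   1.71  -9.19]
```

>>> play_rows(
  series=[
    [0,0,0,0,0,-3,6.5],
    [0,0,0,0,0,-3,6.5],
    [0,0,0,0,0,-3,6.5],
    [0,0,-6.2,0,0,-3.2,6.5],
    [0,0,0,-3,0.2,0,6.5],
  ],
)

```text
time_s: 10.1
ee_pos: [0.5967, -0.1461, 0.1547]
eef_rot: [-3.135, -0.002, -1.569]
force: [0.2, 1.2, 0.4]
grip_width: 0.065
```

>>> play_rows(
  series=[
    [0,0,0,-4,0.2,0,6],
    [0,0,0,-4,0.2,0,6],
    [0,0,0,-4,0.2,0,6],
    [0,0,0,-4,0.2,0,6],
    [0,0,0,-4,0.2,0,6],
  ],
)

```text
time_s: 10.6
ee_pos: [0.5847, 0.0578, 0.1502]
eef_rot: [3.142, -0.0, -1.57]
force: [0.9, 0.3, -1.1]
grip_width: 0.0597
```

>>> play_rows(
  series=[
    [0,0,0,-1,0.1,0,6],
    [0,0,0,0,0,0,6],
    [0,0,0,0,0,0,6],
  ],
)

```text
time_s: 10.9
ee_pos: [0.5842, 0.0653, 0.1501]
eef_rot: [3.142, -0.0, -1.571]
force: [-0.6, -0.4, -0.4]
grip_width: 0.0598
```

```bash
python3 - <<'E'
from h import *
obs(); snap('wrist','w5',(80,60,560,320),1.6)
E
```

```text
t10.90 pos [0.5842 0.0653 0.1501] rpy [ 1.800e+02 -1.000e-02 -8.998e+01] F [-0.6 -0.4 -0.4] w0.0598
```

View pics/w5.png

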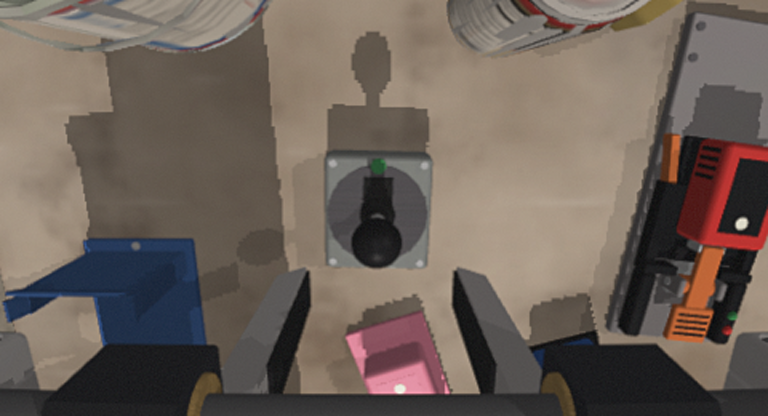

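```bash
python3 - <<'E'
from h import *
import pickle
p=pickle.load(open('pics/w5.pkl','rb'))
f=lambda L:np.array(L)/1.6+[80,60]
k=px2w(p,f([(377,242)]),.092)[0]; b=px2w(p,f([(326,153),(431,152),(428,267),(326,266)]),.03); print(k.round(4),b.round(4),b.mean(0).round(4)); print('dot',px2w(p,f([(377,166)]),.031).round(4))
shift([k[0],k[1],.0735],-90)
rk=px2w(p,f([(85,240),(193,240)]),.091); print('rack far rim',rk.round(4))
E
```

```text
[0.5856 0.0674 0.092 ] [[0.6264 0.101  0.03  ]
 [0.627  0.0324 0.03  ]
 [0.5469 0.0323 0.03  ]
 [0.5477 0.1036 0.03  ]] [0.587  0.0673 0.03  ]
dot [[0.618  0.0677 0.031 ]]
t10.95 pos [0.5842 0.065  0.1501] rpy [ 1.7999e+02 -1.0000e-02 -9.0030e+01] F [ 0.3 -1.2 -0.1] w0.0599
shift after/without turn cm [-0.24 -0.13  7.66]
turn deg [ 0.01 -0.01 -0.03] shift after turn [-0.24 -0.13  7.66]
rack far rim [[0.5864 0.2303 0.091 ]
 [0.5865 0.1689 0.091 ]]
```

>>> play_rows(
  series=[
    [0,0,0,-0.24,-0.13,2.2,6],
    [0,0,0,0,0,2.2,6],
    [0,0,0,0,0,2.2,6],
    [0,0,0,0,0,1.06,5],
    [0,0,0,0,0,0,2.4],
  ],
  squeeze=12,
)

```text
time_s: 11.45
ee_pos: [0.5849, 0.0677, 0.0724]
eef_rot: [3.139, -0.0, -1.571]
force: [-0.7, -0.8, -0.4]
grip_width: 0.0471
```

>>> play_rows(
  series=[
    [0,0,0,0,0,0,2.4],
    [0,0,0,0,0,0,2.4],
    [0,0,0,0,0,0,2.4],
    [0,0,0,0,0,0,2.4],
  ],
)

```text
time_s: 11.85
ee_pos: [0.586, 0.0686, 0.0746]
eef_rot: [-3.14, -0.0, -1.57]
force: [-0.3, 0.2, 5.4]
grip_width: 0.0271
```

>>> play_rows(
  series=[
    [0,0,0,0,-0.9,0.07,2.4],
    [0,0,0,0,-0.87,0.2,2.4],
    [0,0,0,0,-0.6,0.23,2.4],
    [0,0,0,0,-0.3,0.1,2.4],
    [0,0,0,0,0,0,2.4],
  ],
)

```text
time_s: 12.35
ee_pos: [0.6129, 0.0687, 0.0675]
eef_rot: [-3.141, 0.0, -1.57]
force: [-0.8, -0.8, 5.7]
grip_width: 0.0276
```

```bash
python3 - <<'E'
from h import *
obs(); snap('side','s2',(260,190,360,290),5)
E
```

```text
t12.35 pos [0.6129 0.0687 0.0675] rpy [-1.7998e+02  1.0000e-02 -8.9960e+01] F [-0.8 -0.8  5.7] w0.0276
```

View pics/s2.png

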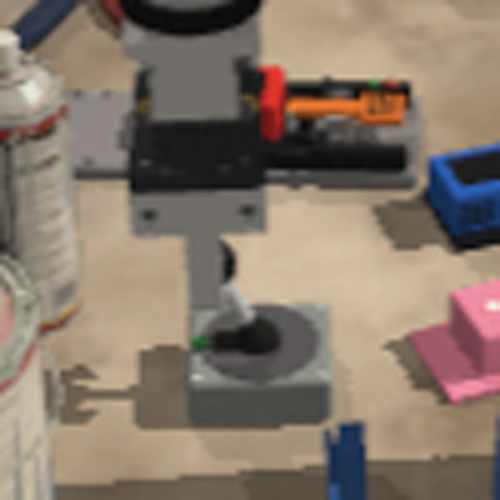

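>>> play_rows(
  series=[
    [0,0,0,0,-0.25,0.05,2.4],
    [0,0,0,0,0,0,2.4],
  ],
  squeeze=15,
)

```text
time_s: 12.6
ee_pos: [0.6147, 0.0687, 0.0666]
eef_rot: [3.141, 0.0, -1.57]
force: [-2.3, 0.4, 3.4]
grip_width: 0.0267
```

>>> play_rows(
  series=[
    [0,0,0,0,-0.25,0.05,2.4],
    [0,0,0,0,0,0,2.4],
  ],
)

```text
time_s: 12.8
ee_pos: [0.6164, 0.0688, 0.066]
eef_rot: [3.139, -0.0, -1.57]
force: [-7.9, 0.8, 5.7]
grip_width: 0.0269
```

```bash
python3 - <<'E'
from h import *
obs(); snap('wrist','w6',(220,100,420,250),4)
p=ctrl.camera_params('wrist'); o=ctrl.get_obs(); 
piv=np.array([.5856,.0674,.032])
for th in (0,.35,.45): print(th,(w2px(p,piv+.06*np.array([np.sin(th),0,np.cos(th)]))-[220,100])*4)
E
```

```text
t12.80 pos [0.6164 0.0688 0.066 ] rpy [179.84  -0.   -89.96] F [-7.9  0.8  5.7] w0.0269
0 [[401.13620938 807.70155355]]
0.35 [[401.1602665  678.89546636]]
0.45 [[401.09405732 639.3892295 ]]
```

View pics/w6.png

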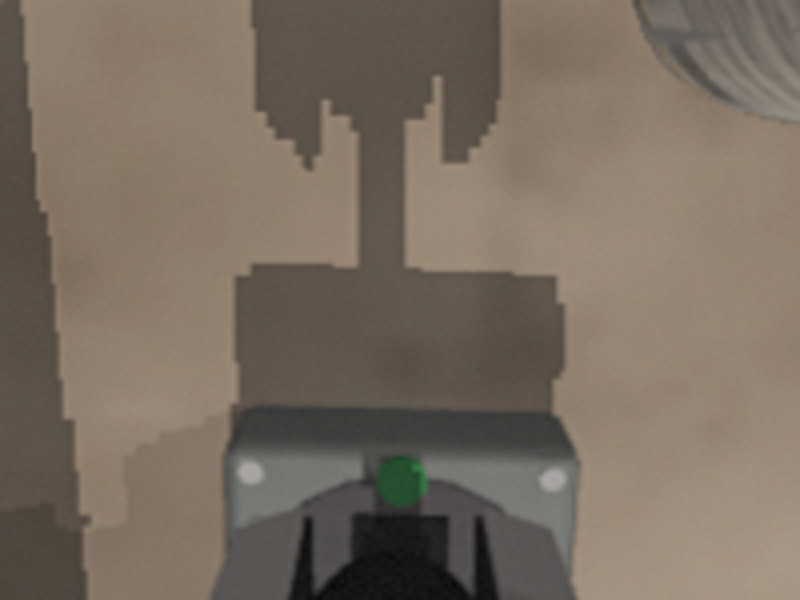

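>>> play_rows(
  series=[
    [0,0,0,0,0,0,2.4],
    [0,0,0,0,0,0,2.4],
    [0,0,0,0,0,0,2.4],
    [0,0,0,0,0,0,2.4],
    [0,0,0,0,0,0,2.4],
  ],
)

```text
time_s: 13.35
ee_pos: [0.6163, 0.0688, 0.0661]
eef_rot: [3.139, -0.0, -1.57]
force: [-7.5, 0.2, 4.1]
grip_width: 0.0271
```

>>> play_rows(
  series=[
    [0,0,0,0,0,0,2.4],
    [0,0,0,0,0,0,2.4],
    [0,0,0,0,0,0,2.4],
    [0,0,0,0,0,0,2.4],
    [0,0,0,0,0,0,2.4],
  ],
)

```text
time_s: 13.85
ee_pos: [0.6163, 0.0688, 0.0661]
eef_rot: [3.139, -0.0, -1.57]
force: [-7.3, 0.8, 4.6]
grip_width: 0.0269
```

>>> play_rows(
  series=[
    [0,0,0,0,0,0,2.4],
    [0,0,0,0,0,0,2.4],
    [0,0,0,0,0,0,2.4],
    [0,0,0,0,0,0,2.4],
    [0,0,0,0,0,0,2.4],
  ],
)

```text
time_s: 14.35
ee_pos: [0.6163, 0.0688, 0.0661]
eef_rot: [3.139, -0.0, -1.57]
force: [-7.7, 0.2, 5.3]
grip_width: 0.0273
```

>>> play_rows(
  series=[
    [0,0,0,0,0,0,2.4],
    [0,0,0,0,0,0,2.4],
    [0,0,0,0,0,0,2.4],
    [0,0,0,0,0,0,2.4],
    [0,0,0,0,0.5,-0.1,2.4],
  ],
)

```text
time_s: 14.85
ee_pos: [0.6126, 0.0688, 0.0677]
eef_rot: [-3.141, 0.0, -1.57]
force: [1.0, -0.0, 7.9]
grip_width: 0.027
```

>>> play_rows(
  series=[
    [0,0,0,0,0.9,-0.35,2.4],
    [0,0,0,0,0.9,-0.2,2.4],
    [0,0,0,0,0.8,-0.07,2.4],
    [0,0,0,0,0.05,0,2.4],
    [0,0,0,0,0,0,4.5],
  ],
)

```text
time_s: 15.35
ee_pos: [0.5856, 0.0687, 0.0739]
eef_rot: [-3.141, 0.0, -1.57]
force: [-0.4, -1.0, 0.1]
grip_width: 0.0317
```

>>> play_rows(
  series=[
    [0,0,0,0,0,0,5.5],
    [0,0,0,0,0,0,6],
    [0,0,0,0,0,-2.5,6],
    [0,0,0,0,0,-3,6],
    [0,0,0,0,0,-2,6],
  ],
)

```text
time_s: 15.85
ee_pos: [0.5862, 0.0687, 0.1508]
eef_rot: [-3.14, 0.0, -1.57]
force: [-0.8, 0.3, 0.0]
grip_width: 0.06
```

```bash
python3 - <<'E'
from h import *
# catch pad: press with closed fingertips
shift([.5005,-.163,.06],-96.2)
E
```

```text
t15.85 pos [0.5862 0.0687 0.1508] rpy [-179.9     0.    -89.96] F [-0.8  0.3  0. ] w0.0600
shift after/without turn cm [23.17  8.6   9.06]
turn deg [-0.1   0.01  6.24] shift after turn [23.96  6.02  9.08]
```

>>> play_rows(
  series=[
    [0,0,6.2,0,0,0,0],
    [0,0,0,4,1,0.5,0],
    [0,0,0,4,1,1,0],
    [0,0,0,4,1,1.5,0],
    [0,0,0,4,1,1.5,0],
  ],
  squeeze=20,
)

```text
time_s: 16.35
ee_pos: [0.5282, -0.0875, 0.1036]
eef_rot: [-3.141, -0.0, -1.678]
force: [0.4, -0.4, -0.3]
grip_width: 0.0233
```

>>> play_rows(
  series=[
    [0,0,0,4,1,1.5,0],
    [0,0,0,4,1,1.5,0],
    [0,0,0,0,0,1.5,0],
    [0,0,0,0,0,0.8,0],
    [0,0,0,0,0,0.2,0],
  ],
)

```text
time_s: 16.85
ee_pos: [0.5002, -0.1631, 0.0481]
eef_rot: [3.141, 0.0, -1.678]
force: [-0.3, -0.4, 0.0]
grip_width: 0.0005
```

```bash
python3 - <<'E'
from h import *
shift([.5005,-.163,.0335],-96.2); snap('wrist','w7',(200,60,500,300),2.6); redrear()
E
```

```text
t16.85 pos [ 0.5002 -0.1631  0.0481] rpy [ 1.7994e+02  2.0000e-02 -9.6150e+01] F [-0.3 -0.4  0. ] w0.0005
shift after/without turn cm [-0.01 -0.04  1.46]
turn deg [0.06 0.02 0.05] shift after turn [-0.01 -0.03  1.46]
red [ 279   21   82  121 4944] [319.2  80.5]
```

View pics/w7.png

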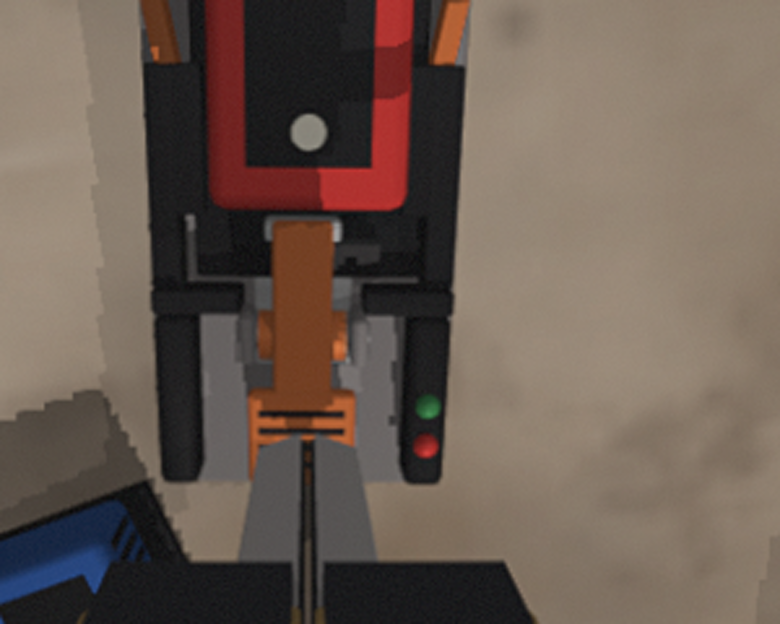

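>>> play_rows(
  series=[
    [0,0,0,0,0,0.9,0],
    [0,0,0,0,0,0.5,0],
    [0,0,0,0,0,0.4,0],
    [0,0,0,0,0,0.4,0],
    [0,0,0,0,0,0,0],
  ],
)

```text
time_s: 17.45
ee_pos: [0.4992, -0.1631, 0.0262]
eef_rot: [3.139, 0.0, -1.678]
force: [-8.8, 1.7, 9.4]
grip_width: 0.0002
```

>>> play_rows(
  series=[
    [0,0,0,0,0,0.1,0],
    [0,0,0,0,0,0,0],
    [0,0,0,0,0,0,0],
  ],
)

```text
time_s: 17.75
ee_pos: [0.4991, -0.1631, 0.0256]
eef_rot: [3.139, 0.0, -1.678]
force: [-9.8, 1.6, 8.8]
grip_width: 0.0003
```

```bash
python3 - <<'E'
from h import *
obs(); redrear()
E
```

```text
t17.75 pos [ 0.4991 -0.1631  0.0256] rpy [ 1.7982e+02  3.0000e-02 -9.6140e+01] F [-9.8  1.6  8.8] w0.0003
red [ 272    0   95   97 4510] [318.7  57.4]
```

```bash
python3 - <<'E'
from h import *
import pickle
d=np.array([-.9941,.108]); h=np.array([.589,-.1727])
p=pickle.load(open('pics/w7.pkl','rb')); print((px2w(p,[(320,142)],.046)[0,:2]-h)@d*1000-24)
p=ctrl.camera_params('wrist'); print((px2w(p,[(320,97)],.046)[0,:2]-h)@d*1000-24)
E
```

```text
0.12033656719350105
-24.076023222824187
```

>>> play_rows(
  series=[
    [0,0,0,0,0,-2,0],
    [0,0,0,0,0,-3,4],
    [0,0,0,0,-2.6,-1,6.5],
    [0,0,0,0,-3.5,0,6.5],
    [0,0,0,0,-3.5,0,6.5],
  ],
)

```text
time_s: 18.3
ee_pos: [0.5971, -0.1738, 0.0863]
eef_rot: [-3.14, -0.0, -1.678]
force: [-0.4, -0.2, 0.1]
grip_width: 0.0291
```

>>> play_rows(
  series=[
    [0,0,0,0,-3,0,6.5],
    [0,0,0,0,0,0,6.5],
    [0,0,0,0,0,0,6.5],
  ],
)

```text
time_s: 18.6
ee_pos: [0.6252, -0.1767, 0.0849]
eef_rot: [3.14, 0.0, -1.678]
force: [-0.2, -0.1, 0.3]
grip_width: 0.053
```

```bash
python3 - <<'E'
from h import *
shift([.6248,-.1766,.0285],-96.2); snap('wrist','w8',(200,60,500,300),2.6); redrear()
E
```

```text
t18.60 pos [ 0.6252 -0.1767  0.0849] rpy [ 1.7993e+02  2.0000e-02 -9.6140e+01] F [-0.2 -0.1  0.3] w0.0530
shift after/without turn cm [-0.    0.04  5.64]
turn deg [0.07 0.02 0.06] shift after turn [-0.    0.04  5.64]
red [ 289  172   61   85 2871] [318.4 210.8]
```

View pics/w8.png

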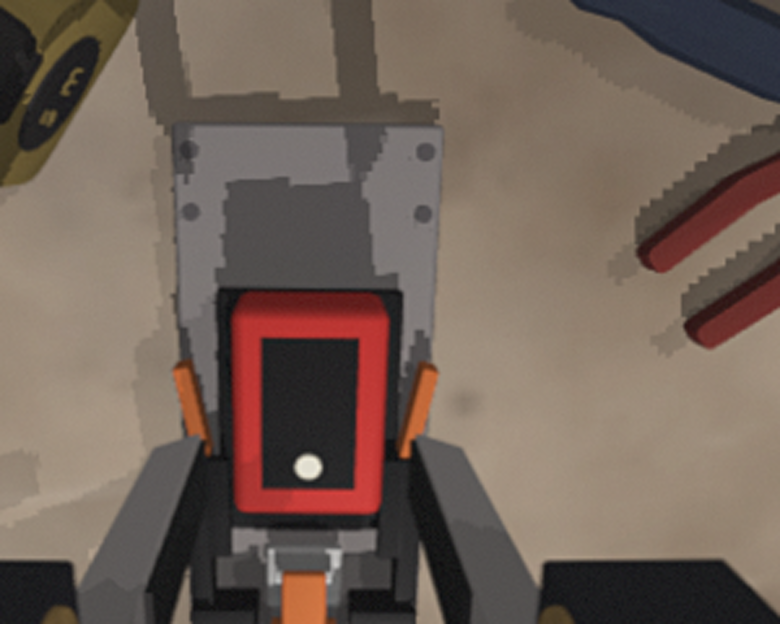

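>>> play_rows(
  series=[
    [0,0,0,0,0,2,6.5],
    [0,0,0,0,0,2,6.5],
    [0,0,0,0,0,1.6,6.5],
    [0,0,0,0,0,0,6],
    [0,0,0,0,0,0,4.3],
  ],
  squeeze=40,
)

```text
time_s: 19.2
ee_pos: [0.6255, -0.1771, 0.0303]
eef_rot: [-3.141, -0.0, -1.678]
force: [-0.5, -0.9, 0.8]
grip_width: 0.0553
```

>>> play_rows(
  series=[
    [0,0,0,0,0,0,4.3],
    [0,0,0,0,0,0,4.3],
    [0,0,0,0,0,0,4.3],
    [0,0,0,0,-1,0,4.3],
    [0,0,0,0,-1,0,4.3],
  ],
)

```text
time_s: 19.7
ee_pos: [0.6456, -0.1794, 0.0309]
eef_rot: [-3.141, -0.0, -1.678]
force: [-5.4, 0.6, 8.6]
grip_width: 0.0474
```

>>> play_rows(
  series=[
    [0,0,0,0,-1,0,4.3],
    [0,0,0,0,-1,0,4.3],
    [0,0,0,0,-1,0,4.3],
    [0,0,0,0,0,0,4.3],
  ],
)

```text
time_s: 20.1
ee_pos: [0.6767, -0.1827, 0.031]
eef_rot: [-3.139, -0.001, -1.678]
force: [4.6, -0.3, 4.3]
grip_width: 0.0474
```

```bash
python3 - <<'E'
from h import *
obs(); redrear(); shift([.45,.10,.20],-90)
E
```

```text
t20.10 pos [ 0.6767 -0.1827  0.031 ] rpy [-1.7983e+02 -3.0000e-02 -9.6150e+01] F [ 4.6 -0.3  4.3] w0.0474
red [ 279  187   79  109 4622] [318.  235.5]
t20.15 pos [ 0.6765 -0.1827  0.031 ] rpy [-1.7981e+02 -3.0000e-02 -9.6160e+01] F [ 4.3 -0.4  4.4] w0.0472
shift after/without turn cm [-25.66  25.5  -17.  ]
turn deg [-0.19 -0.04 -6.16] shift after turn [-28.27  22.65 -16.9 ]
```

>>> play_rows(
  series=[
    [0,0,0,0,0,-2,4.3],
    [0,0,0,0,0,-3,4.3],
    [0,0,0,0,0,-4,4.3],
    [0,0,0,0,0,-4,4.3],
    [0,0,-6.2,0,1,-4,4.3],
  ],
)

```text
time_s: 20.65
ee_pos: [0.6651, -0.1811, 0.2008]
eef_rot: [3.141, 0.0, -1.569]
force: [-0.2, 0.7, -2.1]
grip_width: 0.0478
```

>>> play_rows(
  series=[
    [0,0,0,-2,2.7,0,4.3],
    [0,0,0,-3,2.7,0,4.3],
    [0,0,0,-3,2.7,0,4.3],
    [0,0,0,-3,2.7,0,4.3],
    [0,0,0,-3,2.7,0,4.3],
  ],
)

```text
time_s: 21.15
ee_pos: [0.5285, -0.0403, 0.1995]
eef_rot: [3.141, 0.0, -1.57]
force: [0.1, 1.5, -2.3]
grip_width: 0.0477
```

>>> play_rows(
  series=[
    [0,0,0,-3.5,2.7,0,4.3],
    [0,0,0,-3.5,2.7,0,4.3],
    [0,0,0,-3.5,2.7,0,4.3],
    [0,0,0,-3,0,0,4.3],
    [0,0,0,0,0,0,4.3],
  ],
)

```text
time_s: 21.65
ee_pos: [0.4482, 0.096, 0.2]
eef_rot: [-3.141, 0.001, -1.567]
force: [0.5, 0.2, -1.9]
grip_width: 0.0474
```

```bash
python3 - <<'E'
from h import *
obs(); snap('wrist','w9',(50,40,370,280),2.5)
E
```

```text
t21.65 pos [0.4482 0.096  0.2   ] rpy [-1.7997e+02  3.0000e-02 -8.9790e+01] F [ 0.5  0.2 -1.9] w0.0474
```

View pics/w9.png

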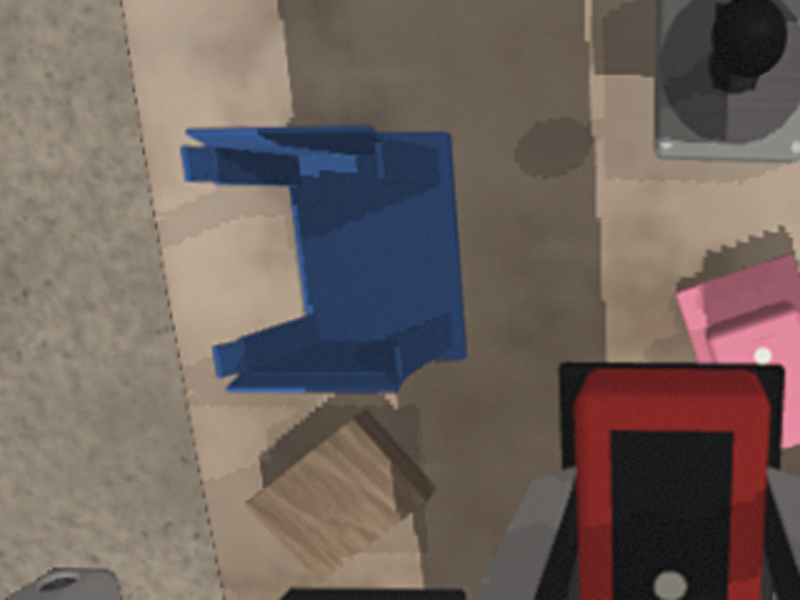

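```bash
python3 - <<'E'
from h import *
import pickle
p=pickle.load(open('pics/w9.pkl','rb'))
f=lambda L:np.array(L)/2.5+[50,40]-.3
b=px2w(p,f([(450,132),(466,358),(292,188),(310,312)]),.008); print('base R far,near; L pts',(b*1000).round(1)[:,:2].tolist())
r=px2w(p,f([(188,129),(373,127),(228,390),(400,390)]),.091); print('rim',(r*1000).round(1)[:,:2].tolist())
dr=b[0]-b[1]; print('len',np.linalg.norm(dr),'yaw',np.degrees(np.arctan2(dr[1],dr[0])), 'L yaw',np.degrees(np.arctan2(*(b[2]-b[3])[[1,0]])))
u=dr[:2]/np.linalg.norm(dr); n=np.array([-u[1],u[0]])
print('width',(b[2:,:2]-b[1,:2])@n)
c=b[:2,:2].mean(0)+.042*n; print('centre base',c)
E
```

```text
base R far,near; L pts [[559.4, 205.2], [445.4, 205.2], [533.4, 287.9], [470.2, 286.5]]
rim [[554.8, 283.9], [554.4, 210.5], [449.8, 284.2], [449.9, 209.9]]
len 0.11405140208337895 yaw -0.012994495986825103 L yaw 1.2500155073976393
width [0.08275986 0.08136639]
centre base [0.50240485 0.24716324]
```

```bash
python3 - <<'E'
from h import *
import pickle
p=pickle.load(open('pics/w9.pkl','rb')); e=np.array([.4482,.096,.2])
f=lambda L:np.array(L)/2.5+[50,40]-.3
for z in (.184,.180): print(1000*(px2w(p,f([(560,365),(783,366)]),z)-e).round(4))
print(1000*(px2w(p,f([(582,374),(766,372)]),.216)-e).round(4))
p=pickle.load(open('pics/w8.pkl','rb')) # sanity: same edge when on dock floor
p3=pickle.load(open('pics/w3.pkl','rb')); 
g=lambda L:np.array(L)/2.6+[200,60]-.3
d=np.array([-.9941,.108]); h=np.array([.589,-.1727])
q=px2w(p3,g([(190,332),(425,331)]),.022); print('w3 rear dock x',(q[:,:2].mean(0)-np.array([.6741,-.181]))@d*1000)
E
```

```text
[[ 33.9  31.2 -16. ]
 [ 33.8 -31.4 -16. ]]
[[ 33.   31.8 -20. ]
 [ 32.9 -32.1 -20. ]]
[[ 39.1  21.   16. ]
 [ 39.7 -22.3  16. ]]
w3 rear dock x -33.133038014045354
```

>>> play_rows(
  series=[
    [0,0,0.2,-3.02,-1.32,0,4.3],
    [0,0,0,-3.02,-1.32,0,4.3],
    [0,0,0,-3.02,-1.32,0,4.3],
    [0,0,0,-3.02,-1.32,0,4.3],
    [0,0,0,-3.02,-1.32,0,4.3],
  ],
)

```text
time_s: 22.2
ee_pos: [0.5162, 0.2446, 0.1994]
eef_rot: [3.141, -0.0, -1.575]
force: [0.7, 0.2, -2.2]
grip_width: 0.0476
```

>>> play_rows(
  series=[
    [0,0,0,0,0,2,4.3],
    [0,0,0,0,0,2,4.3],
    [0,0,0,0,0,2,4.3],
    [0,0,0,0,0,0,4.3],
    [0,0,0,0,0,0,4.3],
  ],
)

```text
time_s: 22.7
ee_pos: [0.5158, 0.2437, 0.1401]
eef_rot: [3.141, -0.0, -1.574]
force: [0.0, 0.3, -3.3]
grip_width: 0.0476
```

```bash
python3 - <<'E'
from h import *
shift([.5144,.2472,.13],-90); snap('wrist','w10',(160,80,480,320),2.5)
E
```

```text
t22.70 pos [0.5158 0.2437 0.1401] rpy [ 1.7998e+02 -1.0000e-02 -9.0210e+01] F [ 0.   0.3 -3.3] w0.0476
shift after/without turn cm [-0.35  0.14  1.01]
turn deg [ 0.02 -0.01 -0.21] shift after turn [-0.35  0.14  1.01]
```

View pics/w10.png

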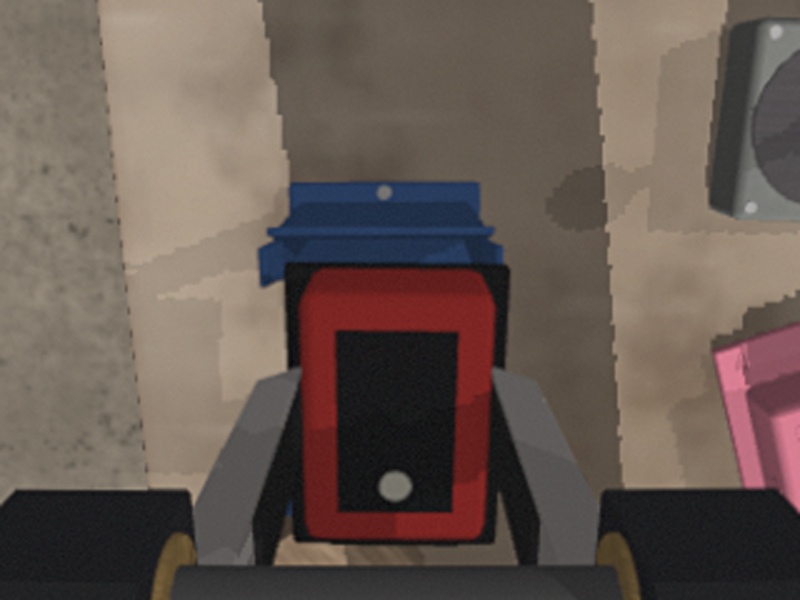

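```bash
python3 - <<'E'
from h import *
import pickle
p=pickle.load(open('pics/w10.pkl','rb')); e=np.array([.5158,.2437])
f=lambda L:np.array(L)/2.5+[160,80]-.3
r=px2w(p,f([(269,232),(494,232)]),.091)*1000; print('rim',r[:,:2].round(1).tolist(),r.mean(0).round(1))
r=px2w(p,f([(291,183),(479,183)]),.008)*1000; print('base far edge',r[:,:2].round(1).tolist(),r.mean(0).round(1))
print(1000*(px2w(p,f([(286,264),(509,265)]),.12)[:,:2]-e))
E
```

```text
rim [[553.3, 284.6], [552.9, 211.7]] [553.1 248.1  91. ]
base far edge [[559.7, 288.9], [559.2, 207.3]] [559.4 248.1   8. ]
[[ 33.47236411  31.29302814]
 [ 32.83798269 -32.61942906]]
```

>>> play_rows(
  series=[
    [0,0,-0.4,-0.43,0.18,0,4.3],
    [0,0,0,0,0,1,4.3],
    [0,0,0,0,0,1,4.3],
    [0,0,0,0,0,1,4.3],
    [0,0,0,0,0,0,4.3],
  ],
)

```text
time_s: 23.25
ee_pos: [0.5128, 0.2483, 0.1078]
eef_rot: [3.139, -0.001, -1.567]
force: [0.1, -0.1, -1.8]
grip_width: 0.0476
```

>>> play_rows(
  series=[
    [0,0,0,0,0,0.8,4.3],
    [0,0,0,0,0,0.8,4.3],
    [0,0,0,0,0,0.8,4.3],
    [0,0,0,0,0,0.8,4.3],
    [0,0,0,0,0,0,4.3],
  ],
)

```text
time_s: 23.75
ee_pos: [0.5131, 0.2485, 0.0764]
eef_rot: [3.14, -0.001, -1.567]
force: [-0.3, 0.0, -2.5]
grip_width: 0.0474
```

>>> play_rows(
  series=[
    [0,0,0,0,-0.05,1,4.3],
    [0,0,0,0,0,1,4.3],
    [0,0,0,0,0,1,4.3],
    [0,0,0,0,0,1,4.3],
    [0,0,0,0,0,0,4.3],
  ],
)

```text
time_s: 24.25
ee_pos: [0.5135, 0.2484, 0.0361]
eef_rot: [3.14, -0.001, -1.567]
force: [-0.2, -0.1, -2.7]
grip_width: 0.0475
```

>>> play_rows(
  series=[
    [0,0,0,0,0,0.3,4.3],
    [0,0,0,0,0,0.3,4.3],
    [0,0,0,0,0,0,4.3],
  ],
)

```text
time_s: 24.55
ee_pos: [0.5141, 0.2487, 0.0316]
eef_rot: [-3.141, -0.0, -1.567]
force: [-0.2, 0.1, -2.7]
grip_width: 0.0477
```

>>> play_rows(
  series=[
    [0,0,0,0,0,0.2,4.3],
    [0,0,0,0,0,0,4.3],
  ],
)

```text
time_s: 24.75
ee_pos: [0.5142, 0.2487, 0.0297]
eef_rot: [-3.141, 0.0, -1.567]
force: [-0.2, -0.4, -2.5]
grip_width: 0.0476
```

>>> play_rows(
  series=[
    [0,0,0,0,0,0.15,4.3],
    [0,0,0,0,0,0,4.3],
  ],
)

```text
time_s: 24.95
ee_pos: [0.5142, 0.2488, 0.0289]
eef_rot: [-3.141, 0.0, -1.567]
force: [-4.4, -1.3, 5.5]
grip_width: 0.0467
```

>>> play_rows(
  series=[
    [0,0,0,0,0,0.15,4.3],
    [0,0,0,0,0,0,4.3],
  ],
)

```text
time_s: 25.15
ee_pos: [0.5143, 0.2488, 0.0289]
eef_rot: [-3.141, 0.0, -1.566]
force: [-13.0, -3.7, 23.0]
grip_width: 0.0474
```

>>> play_rows(
  series=[
    [0,0,0,0,0,0.1,4.3],
    [0,0,0,0,0,0,4.3],
  ],
)

```text
time_s: 25.35
ee_pos: [0.5144, 0.2488, 0.0289]
eef_rot: [-3.141, 0.0, -1.566]
force: [-18.0, -7.5, 34.8]
grip_width: 0.0477
```

>>> play_rows(
  series=[
    [0,0,0,0,0,-0.25,4.3],
    [0,0,0,0,0,0,6],
    [0,0,0,0,0,0,6],
    [0,0,0,0,0,0,6],
    [0,0,0,0,0,-1,6],
  ],
)

```text
time_s: 25.85
ee_pos: [0.5135, 0.2484, 0.0373]
eef_rot: [3.139, -0.001, -1.567]
force: [-0.5, -0.6, -0.6]
grip_width: 0.0599
```

>>> play_rows(
  series=[
    [0,0,0,0,0,-3,6],
    [0,0,0,0,0,-4,6],
    [0,0,0,0,0,-4,6],
    [0,0,0,0,0,-4,6],
    [0,0,0,0,0,0,6],
  ],
)

```text
time_s: 26.35
ee_pos: [0.5159, 0.2495, 0.1946]
eef_rot: [-3.133, 0.004, -1.567]
force: [0.1, -0.5, -0.4]
grip_width: 0.0598
```

```bash
python3 - <<'E'
from h import *
obs(); snap('wrist','w11',(160,80,480,320),2.5); s=redrear()
p,im=snap('top','t2')
# blue pack: compare to earlier top image
a=cv2.imread('pics/top0.png')[225:275,300:345].astype(int); b=im[225:275,300:345].astype(int); print('blue region diff',abs(a-b).mean())
hs=lambda I:[cv2.connectedComponentsWithStats(cv2.inRange(cv2.cvtColor(I,cv2.COLOR_BGR2HSV),(105,180,90),(125,255,255)))[2:]]
for I in (cv2.imread('pics/top0.png'),im):
    st,c=hs(I)[0]; print([(st[k].tolist(),c[k].round(1).tolist()) for k in range(1,len(st)) if st[k,4]>80])
E
```

```text
t26.35 pos [0.5159 0.2495 0.1946] rpy [-179.5     0.2   -89.76] F [ 0.1 -0.5 -0.4] w0.0598
red [ 298  166   42   52 1110] [318.8 193. ]
blue region diff 18.633037037037038
[([185, 204, 31, 12, 250], [201.0, 209.1]), ([187, 209, 33, 38, 649], [206.2, 232.5]), ([311, 233, 22, 28, 229], [322.6, 247.6])]
[([311, 233, 22, 28, 259], [321.6, 247.3])]
```

```bash
cat >> h.py <<'E'
from scipy.optimize import minimize
def fitpack(color,z0,guess,im=None,p=None):
    """fit pack body outline in wrist image; guess (x,y,yaw deg) of pack origin"""
    if im is None: p=ctrl.camera_params('wrist'); im=ctrl.camera('wrist')[:,:,::-1].copy()
    hsv=cv2.cvtColor(im,cv2.COLOR_BGR2HSV); H,S,V=[hsv[...,i].astype(int) for i in range(3)]
    m=(((H<8)|(H>172)) if color=='red' else (H>103)&(H<127))&(S>130)&(V>45)
    V3=np.array([[a,b,c] for a in(-.045,.024) for b in(-.024,.024) for c in(.006,.036)])
    def hull(q):
        c,s=np.cos(np.radians(q[2])),np.sin(np.radians(q[2])); X=V3@np.array([[c,s,0],[-s,c,0],[0,0,1]])+[q[0],q[1],z0]
        return cv2.convexHull(w2px(p,X).astype(np.float32))
    g=hull(guess); roi=np.zeros(m.shape,np.uint8); cv2.fillConvexPoly(roi,g.astype(int),1); roi=cv2.dilate(roi,np.ones((31,31)))
    n,l,st,c=cv2.connectedComponentsWithStats((m&(roi>0)).astype(np.uint8)); k=1+np.argmax(st[1:,4])
    ct=max(cv2.findContours((l==k).astype(np.uint8),cv2.RETR_EXTERNAL,cv2.CHAIN_APPROX_NONE)[0],key=len)
    # compare convex hulls by signed distance of hull-contour points
    pts=cv2.convexHull(ct); M=np.zeros(m.shape,np.uint8); cv2.fillConvexPoly(M,pts,1); pts=max(cv2.findContours(M,cv2.RETR_EXTERNAL,cv2.CHAIN_APPROX_NONE)[0],key=len).reshape(-1,2)
    f=lambda q:np.mean([min(abs(cv2.pointPolygonTest(hull([q[0]/1000,q[1]/1000,q[2]]),(float(a),float(b)),True)),6)**2 for a,b in pts[::2]])
    r=minimize(f,[guess[0]*1000,guess[1]*1000,guess[2]],method='Nelder-Mead',options=dict(initial_simplex=[[guess[0]*1000+a,guess[1]*1000+b,guess[2]+c] for a,b,c in((0,0,0),(6,0,0),(0,6,0),(0,0,6))]))
    print('fit',color,r.x.round(2),'rms px',round(r.fun**.5,2)); return r.x
E
python3 - <<'E'
from h import *
import pickle
fitpack('red',.008,(.502,.248,180),cv2.imread('pics/w11_raw.png'),pickle.load(open('pics/w11.pkl','rb')))
p=pickle.load(open('pics/w1.pkl','rb')); im=cv2.imread('pics/w1_raw.png')
fitpack('blue',0,(.43,-.09,195),im,p); fitpack('red',0,(.418,-.254,184),im,p)
p=pickle.load(open('pics/w2.pkl','rb')); im=cv2.imread('pics/w2_raw.png')
fitpack('blue',0,(.43,-.09,195),im,p); fitpack('red',0,(.418,-.254,184),im,p)
shift([.44,-.09,.13],-90)
E
```

```text
fit red [505.15 248.55 179.2 ] rms px 2.6
fit blue [430.06 -89.48 195.43] rms px 0.92
fit red [ 417.85 -254.49  184.94] rms px 1.53
fit blue [430.03 -88.77 195.12] rms px 1.72
fit red [ 418.12 -254.65  184.1 ] rms px 0.82
t26.50 pos [0.5139 0.2486 0.1879] rpy [ 1.7998e+02 -1.0000e-02 -8.9760e+01] F [-0.4 -0.5 -0.1] w0.0601
shift after/without turn cm [33.83  7.52  5.8 ]
turn deg [ 0.02 -0.01  0.24] shift after turn [33.86  7.39  5.79]
```

>>> play_rows(
  series=[
    [0,0,0,3.71,0.82,0,6],
    [0,0,0,3.71,0.82,0,6],
    [0,0,0,3.71,0.82,0,6],
    [0,0,0,3.71,0.82,0,6],
    [0,0,0,3.71,0.82,0,6],
  ],
)

```text
time_s: 27.0
ee_pos: [0.4728, 0.0617, 0.187]
eef_rot: [3.139, -0.0, -1.566]
force: [0.4, -0.5, 0.3]
grip_width: 0.0602
```

>>> play_rows(
  series=[
    [0,0,0,3.71,0.82,0,6],
    [0,0,0,3.71,0.82,1,6],
    [0,0,0,3.71,0.82,1,6],
    [0,0,0,3.71,0.82,1,6],
    [0,0,-7.5,0,0,1.5,7],
  ],
)

```text
time_s: 27.5
ee_pos: [0.4405, -0.0885, 0.1421]
eef_rot: [3.14, 0.0, -1.439]
force: [-0.3, 1.2, -0.1]
grip_width: 0.0651
```

>>> play_rows(
  series=[
    [0,0,-7.5,0,0,1.5,7],
    [0,0,0,0,0,0,7],
    [0,0,0,0,0,0,7],
  ],
)

```text
time_s: 27.8
ee_pos: [0.4414, -0.0853, 0.1279]
eef_rot: [3.14, 0.001, -1.309]
force: [0.4, -0.0, 0.2]
grip_width: 0.0697
```

```bash
python3 - <<'E'
from h import *
q=fitpack('blue',0,(.43,-.089,195.3)); y=np.radians(q[2])
shift([q[0]/1000-.012*np.cos(y),q[1]/1000-.012*np.sin(y),.018],q[2]-270)
E
```

```text
fit blue [430.07 -88.83 194.94] rms px 0.92
t27.85 pos [ 0.4417 -0.0853  0.1284] rpy [ 1.7998e+02  1.0000e-02 -7.4950e+01] F [ 0.6 -0.1 -0.7] w0.0698
shift after/without turn cm [4.000e-02 1.000e-02 1.104e+01]
turn deg [0.02 0.01 0.11] shift after turn [ 0.04  0.02 11.04]
```

>>> play_rows(
  series=[
    [0,0,0,0.04,0,3,7],
    [0,0,0,0,0,3,7],
    [0,0,0,0,0,3,7],
    [0,0,0,0,0,2,7],
    [0,0,0,0,0,0,7],
  ],
)

```text
time_s: 28.35
ee_pos: [0.4408, -0.0854, 0.0167]
eef_rot: [3.139, 0.002, -1.307]
force: [-0.5, 0.3, -0.4]
grip_width: 0.0702
```

>>> play_rows(
  series=[
    [0,0,0,0,0,0,4.3],
    [0,0,0,0,0,0,4.3],
    [0,0,0,0,0,0,4.3],
    [0,0,0,0,0,0,4.3],
    [0,0,0,0,0,0,4.3],
  ],
  squeeze=45,
)

```text
time_s: 28.85
ee_pos: [0.4424, -0.086, 0.0193]
eef_rot: [-3.14, -0.001, -1.305]
force: [-1.2, 1.5, 8.0]
grip_width: 0.0475
```

>>> play_rows(
  series=[
    [0,0,0,0,0,-2,4.3],
    [0,0,0,0,0,-3,4.3],
    [0,0,0,0,0,-3,4.3],
    [0,0,0,0,0,-1,4.3],
    [0,0,0,0,0,0,4.3],
  ],
)

```text
time_s: 29.35
ee_pos: [0.4423, -0.086, 0.1092]
eef_rot: [-3.139, -0.001, -1.305]
force: [-0.4, -0.1, -2.0]
grip_width: 0.0477
```

```bash
python3 - <<'E'
from h import *
d=np.array([-.9941,.108]); h=np.array([.589,-.1727])
g=h+d*(-.086); shift([*g,.10],-96.2)
E
```

```text
t29.35 pos [ 0.4423 -0.086   0.1092] rpy [-1.7987e+02 -8.0000e-02 -7.4770e+01] F [-0.4 -0.1 -2. ] w0.0477
shift after/without turn cm [ 15.36 -19.88   0.98]
turn deg [-0.14 -0.05 21.43] shift after turn [  7.03 -24.12   0.92]
```

>>> play_rows(
  series=[
    [0,0,7.15,0,0,0,4.3],
    [0,0,7.15,0,0,0,4.3],
    [0,0,7.15,0,0,0,4.3],
    [0,0,0,0.88,-3.01,0,4.3],
    [0,0,0,0.88,-3.01,0,4.3],
  ],
)

```text
time_s: 29.85
ee_pos: [0.4999, -0.11, 0.1066]
eef_rot: [3.14, 0.0, -1.679]
force: [0.4, 0.7, -1.5]
grip_width: 0.0474
```

>>> play_rows(
  series=[
    [0,0,0,0.88,-3.01,0,4.3],
    [0,0,0,0.88,-3.01,0,4.3],
    [0,0,0,0.88,-3.01,0,4.3],
    [0,0,0,0.88,-3.01,0,4.3],
    [0,0,0,0.88,-3.01,0,4.3],
  ],
)

```text
time_s: 30.35
ee_pos: [0.645, -0.1702, 0.1055]
eef_rot: [3.139, 0.001, -1.679]
force: [0.5, -0.0, -1.2]
grip_width: 0.0477
```

>>> play_rows(
  series=[
    [0,0,0,0.88,-3.01,1,4.3],
    [0,0,0,0,0,2,4.3],
    [0,0,0,0,0,2,4.3],
    [0,0,0,0,0,1.5,4.3],
    [0,0,0,0,0,0,4.3],
  ],
)

```text
time_s: 30.85
ee_pos: [0.6719, -0.1814, 0.0392]
eef_rot: [3.136, 0.001, -1.679]
force: [0.2, -0.1, -1.9]
grip_width: 0.0473
```

```bash
python3 - <<'E'
from h import *
d=np.array([-.9941,.108]); h=np.array([.589,-.1727])
o=obs(); z=o['ee_pos'][2]
snap('wrist','w12'); q=fitpack('blue',z-.0193,(h[0]+d[0]*-.074,h[1]+d[1]*-.074,173.8))
print('pack dock x, lat', 1000*((q[:2]/1000-h)@d), 1000*((q[:2]/1000-h)@np.array([-d[1],d[0]])))
e=o['ee_pos'][:2]-h; print('tcp dock',1000*e@d,1000*e@np.array([-d[1],d[0]]))
E
```

```text
t30.85 pos [ 0.6719 -0.1814  0.0392] rpy [ 1.7968e+02  7.0000e-02 -9.6210e+01] F [ 0.2 -0.1 -1.9] w0.0473
fit blue [ 658.97 -180.01  173.61] rms px 1.01
pack dock x, lat -70.34945947251686 -0.290356774124533
tcp dock -83.34336705187667 -0.3381686505120811
```

>>> play_rows(
  series=[
    [0,0,0,0.03,0,0.5,4.3],
    [0,0,0,0,0,0.4,4.3],
    [0,0,0,0,1,0,4.3],
    [0,0,0,0,1,0,4.3],
    [0,0,0,0,1,0,4.3],
  ],
)

```text
time_s: 31.45
ee_pos: [0.6501, -0.1797, 0.039]
eef_rot: [-3.122, -0.002, -1.679]
force: [39.8, -0.3, 13.6]
grip_width: 0.0475
```

>>> play_rows(
  series=[
    [0,0,0,0,0.7,0,4.3],
    [0,0,0,0,0.7,0,4.3],
    [0,0,0,0,0.5,0,4.3],
    [0,0,0,0,0,0,4.3],
  ],
)

```text
time_s: 31.85
ee_pos: [0.6278, -0.1773, 0.0366]
eef_rot: [-3.132, -0.001, -1.679]
force: [17.4, -1.1, 1.4]
grip_width: 0.0477
```

>>> play_rows(
  series=[
    [0,0,0,0,0.4,0,4.3],
    [0,0,0,0,0.4,0,4.3],
    [0,0,0,0,0.3,0,4.3],
    [0,0,0,0,0,0,4.3],
  ],
)

```text
time_s: 32.25
ee_pos: [0.6222, -0.1766, 0.039]
eef_rot: [-3.118, -0.002, -1.68]
force: [48.1, -1.6, -2.5]
grip_width: 0.0475
```

>>> play_rows(
  series=[
    [0,0,0,0,0.3,0,4.3],
    [0,0,0,0,0.2,0,4.3],
    [0,0,0,0,0,0,4.3],
  ],
)

```text
time_s: 32.55
ee_pos: [0.6186, -0.1763, 0.0397]
eef_rot: [-3.114, -0.003, -1.679]
force: [56.2, -1.4, -3.1]
grip_width: 0.0477
```

>>> play_rows(
  series=[
    [0,0,0,0,-0.6,0,4.3],
    [0,0,0,0,-0.6,0,4.3],
    [0,0,0,0,-0.6,0,4.3],
    [0,0,0,0,0,0,4.3],
  ],
)

```text
time_s: 32.95
ee_pos: [0.6274, -0.1772, 0.0348]
eef_rot: [-3.141, -0.0, -1.679]
force: [0.2, 2.4, 7.9]
grip_width: 0.0474
```

```bash
python3 - <<'E'
from h import *
d=np.array([-.9941,.108]); h=np.array([.589,-.1727])
o=obs(); e=o['ee_pos'][:2]-h; x=(e@d); print('tcp dock',1000*x,1000*e@np.array([-d[1],d[0]]))
a=snap('side','s3')[1][170:250,270:370]; b,_=None,None
w=snap('wrist','w13')[1][110:290,200:440]
o=np.zeros((600,800,3),np.uint8)
A=cv2.resize(a,(500,400),interpolation=cv2.INTER_CUBIC); o[:400,:500]=A
B=cv2.resize(w,(300,225),interpolation=cv2.INTER_CUBIC); o[:225,500:]=B
C=cv2.resize(cv2.imread('pics/w12_raw.png')[110:290,200:440],(300,225)); o[225:450,500:]=C
cv2.imwrite('pics/c3.png',o)
for z in (.010,.015,.020): fitpack('blue',z,(*(h+d*(x+.013)),173.8),w13:=cv2.imread('pics/w13_raw.png'),ctrl.camera_params('wrist'))
E
```

```text
t32.95 pos [ 0.6274 -0.1772  0.0348] rpy [-1.7996e+02 -1.0000e-02 -9.6210e+01] F [0.2 2.4 7.9] w0.0474
tcp dock -38.6197551187199 0.3483628565008461
fit blue [ 626.95 -177.08  173.56] rms px 1.64
fit blue [ 625.64 -176.84  173.35] rms px 2.68
fit blue [ 625.28 -176.85  173.45] rms px 2.91
```

View pics/c3.png

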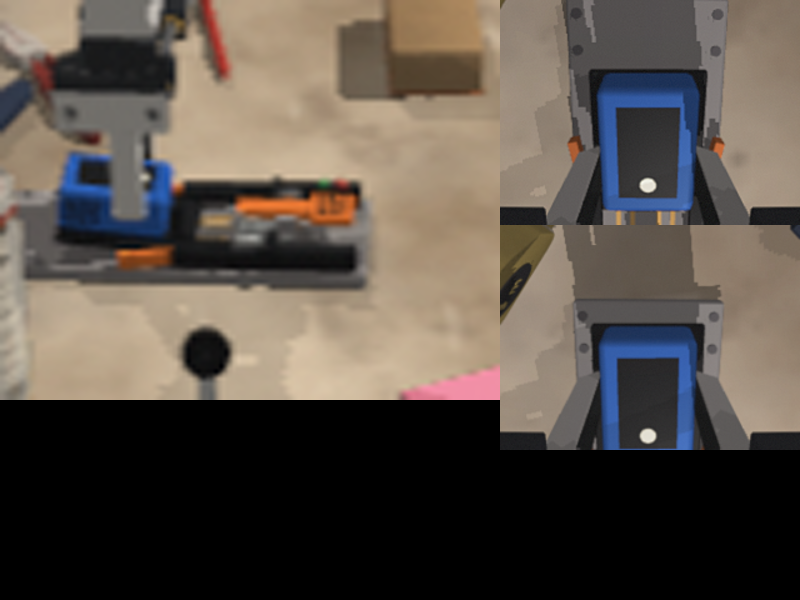

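>>> play_rows(
  series=[
    [0,0,0,0,0,0,6.5],
    [0,0,0,0,0,0,6.5],
    [0,0,0,0,0,0,6.5],
    [0,0,0,0,0,-2,6.5],
    [0,0,0,0,0,-3,6.5],
  ],
)

```text
time_s: 33.55
ee_pos: [0.6257, -0.1769, 0.0829]
eef_rot: [3.138, 0.001, -1.679]
force: [0.2, 1.1, 0.6]
grip_width: 0.0653
```

>>> play_rows(
  series=[
    [0,0,0,0,-1.2,-1,6.5],
    [0,0,0,0,0,0,6.5],
    [0,0,0,0,0,0,6.5],
  ],
)

```text
time_s: 33.85
ee_pos: [0.6382, -0.1783, 0.0932]
eef_rot: [3.14, 0.0, -1.679]
force: [0.3, -0.7, -0.2]
grip_width: 0.0649
```

```bash
python3 - <<'E'
from h import *
d=np.array([-.9941,.108]); h=np.array([.589,-.1727]); n=np.array([-d[1],d[0]])
o=obs(); im=snap('wrist','w14')[1]; p=ctrl.camera_params('wrist')
for z in (.010,.018):
    q=fitpack('blue',z,(*(h+d*-.04),173.8),im,p); print('pack dock x',1000*(q[:2]/1000-h)@d, 'lat',1000*(q[:2]/1000-h)@n)
q=fitpack('blue',.010,(*(h+d*-.04),173.8),im,p); c=q[:2]/1000-.012*d; shift([*c,.0285],-96.2)
E
```

```text
t33.85 pos [ 0.6382 -0.1783  0.0932] rpy [ 1.7993e+02  1.0000e-02 -9.6210e+01] F [ 0.3 -0.7 -0.2] w0.0649
fit blue [ 631.12 -177.55  173.99] rms px 1.02
pack dock x -42.39592280297609 lat 0.26935094332954446
fit blue [ 633.62 -177.82  173.98] rms px 2.16
pack dock x -44.91435425473703 lat 0.2717334335909758
fit blue [ 631.12 -177.55  173.99] rms px 1.02
t33.90 pos [ 0.6379 -0.1782  0.0928] rpy [ 1.7988e+02  3.0000e-02 -9.6210e+01] F [ 0.5 -0.3 -0. ] w0.0650
shift after/without turn cm [ 0.01 -0.53  6.43]
turn deg [ 0.12  0.03 -0.01] shift after turn [ 0.   -0.52  6.43]
```

>>> play_rows(
  series=[
    [0,0,0,0,-0.53,2.4,6.5],
    [0,0,0,0,0,2.4,6.5],
    [0,0,0,0,0,1.6,6.5],
    [0,0,0,0,0,0,6.5],
    [0,0,0,0,0,0,4.3],
  ],
  squeeze=45,
)

```text
time_s: 34.4
ee_pos: [0.644, -0.179, 0.0304]
eef_rot: [3.141, 0.0, -1.679]
force: [0.8, 0.1, 0.4]
grip_width: 0.0602
```

>>> play_rows(
  series=[
    [0,0,0,0,0,0,4.3],
    [0,0,0,0,0,0,4.3],
    [0,0,0,0,0,0,4.3],
    [0,0,0,0,0,0,4.3],
    [0,0,0,0,0,0,4.3],
  ],
)

```text
time_s: 34.9
ee_pos: [0.6445, -0.1792, 0.0315]
eef_rot: [-3.14, -0.0, -1.679]
force: [-0.8, 0.7, 6.4]
grip_width: 0.0478
```

>>> play_rows(
  series=[
    [0,0,0,0,0,-0.2,4.3],
    [0,0,0,0,0.4,0,4.3],
    [0,0,0,0,0,0,4.3],
  ],
)

```text
time_s: 35.2
ee_pos: [0.6394, -0.1785, 0.032]
eef_rot: [3.141, 0.0, -1.679]
force: [-0.4, 0.1, -2.1]
grip_width: 0.0479
```

>>> play_rows(
  series=[
    [0,0,0,0,0.6,0.05,4.3],
    [0,0,0,0,0.6,0,4.3],
    [0,0,0,0,0.6,0,4.3],
    [0,0,0,0,0,0,4.3],
  ],
)

```text
time_s: 35.6
ee_pos: [0.6216, -0.1766, 0.0319]
eef_rot: [-3.141, 0.0, -1.679]
force: [-0.6, 0.1, -2.0]
grip_width: 0.0475
```

>>> play_rows(
  series=[
    [0,0,0,0,0.3,0,4.3],
    [0,0,0,0,0.3,0,4.3],
    [0,0,0,0,0.2,0,4.3],
    [0,0,0,0,0,0,4.3],
  ],
)

```text
time_s: 36.0
ee_pos: [0.6152, -0.1759, 0.0323]
eef_rot: [-3.138, -0.0, -1.679]
force: [8.1, -0.4, -2.9]
grip_width: 0.0475
```

>>> play_rows(
  series=[
    [0,0,0,0,0.3,0,4.3],
    [0,0,0,0,0.3,0,4.3],
    [0,0,0,0,0,0,4.3],
  ],
)

```text
time_s: 36.3
ee_pos: [0.6091, -0.1752, 0.0322]
eef_rot: [-3.139, -0.0, -1.679]
force: [6.3, -1.2, -2.5]
grip_width: 0.0476
```

>>> play_rows(
  series=[
    [0,0,0,0,0.2,0,4.3],
    [0,0,0,0,0.2,0,4.3],
    [0,0,0,0,0,0,4.3],
  ],
)

```text
time_s: 36.6
ee_pos: [0.6053, -0.1748, 0.0323]
eef_rot: [-3.138, -0.0, -1.679]
force: [8.1, -0.1, -3.5]
grip_width: 0.0476
```

>>> play_rows(
  series=[
    [0,0,0,0,0.2,0,4.3],
    [0,0,0,0,0.1,0,4.3],
    [0,0,0,0,0,0,4.3],
  ],
)

```text
time_s: 36.9
ee_pos: [0.602, -0.1744, 0.0321]
eef_rot: [-3.139, -0.0, -1.679]
force: [6.0, 0.6, -1.6]
grip_width: 0.0477
```

>>> play_rows(
  series=[
    [0,0,0,0,0.15,0,4.3],
    [0,0,0,0,0,0,4.3],
  ],
)

```text
time_s: 37.1
ee_pos: [0.601, -0.1743, 0.0324]
eef_rot: [-3.138, -0.0, -1.679]
force: [8.3, -0.5, -2.5]
grip_width: 0.0477
```

>>> play_rows(
  series=[
    [0,0,0,0,0.15,0,4.3],
    [0,0,0,0,0,0,4.3],
  ],
)

```text
time_s: 37.3
ee_pos: [0.6005, -0.1744, 0.033]
eef_rot: [-3.135, -0.001, -1.679]
force: [13.2, 0.1, -1.9]
grip_width: 0.0477
```

>>> play_rows(
  series=[
    [0,0,0,0,0.1,0,4.3],
    [0,0,0,0,-0.25,0,5],
    [0,0,0,0,0,0,6.5],
    [0,0,0,0,0,0,6.5],
    [0,0,0,0,0,0,6.5],
  ],
)

```text
time_s: 37.8
ee_pos: [0.5995, -0.1741, 0.0316]
eef_rot: [3.141, 0.0, -1.679]
force: [0.3, 0.3, 0.2]
grip_width: 0.0644
```

>>> play_rows(
  series=[
    [0,0,0,0,0,-3,6.5],
    [0,0,0,0,0,-3,6.5],
    [0,0,0,0,0,0,6.5],
    [0,0,0,0,0,0,6.5],
  ],
)

```text
time_s: 38.2
ee_pos: [0.5997, -0.1742, 0.0918]
eef_rot: [-3.141, -0.0, -1.679]
force: [-0.8, 0.3, -0.8]
grip_width: 0.0651
```

```bash
python3 - <<'E'
from h import *
d=np.array([-.9941,.108]); h=np.array([.589,-.1727]); n=np.array([-d[1],d[0]])
q=fitpack('blue',.01,(*(h+d*-.005),173.8)); print('pack dock x',1000*(q[:2]/1000-h)@d, 'lat',1000*(q[:2]/1000-h)@n)
shift([.5856,.0674,.15],-90)
E
```

```text
fit blue [ 589.72 -173.02  173.73] rms px 1.04
pack dock x -0.749527932019598 lat 0.2428615822450489
t38.25 pos [ 0.5993 -0.174   0.0909] rpy [ 1.7993e+02  2.0000e-02 -9.6210e+01] F [ 0.2  0.1 -0.5] w0.0647
shift after/without turn cm [-23.86   3.98  -5.9 ]
turn deg [ 0.07  0.02 -6.21] shift after turn [-24.14   1.37  -5.91]
```

>>> play_rows(
  series=[
    [0,0,0,0,0,-3,6.5],
    [0,0,-6.2,0,0,-3,6.5],
    [0,0,0,-3.5,0.2,0,6],
    [0,0,0,-3.5,0.2,0,6],
    [0,0,0,-3.5,0.2,0,6],
  ],
)

```text
time_s: 38.75
ee_pos: [0.593, -0.0681, 0.1503]
eef_rot: [3.139, 0.0, -1.572]
force: [-0.3, 0.8, -0.6]
grip_width: 0.06
```

>>> play_rows(
  series=[
    [0,0,0,-3.5,0.2,0,6],
    [0,0,0,-3.5,0.2,0,6],
    [0,0,0,-3.5,0.2,0,6],
    [0,0,0,-3.2,0.2,0,6],
    [0,0,0,0,0,0,6],
  ],
)

```text
time_s: 39.25
ee_pos: [0.5849, 0.0709, 0.1503]
eef_rot: [3.139, 0.0, -1.567]
force: [0.6, 0.1, -0.5]
grip_width: 0.06
```

```bash
python3 - <<'E'
from h import *
shift([.5856,.0680,.0735],-90)
E
```

```text
t39.25 pos [0.5849 0.0709 0.1503] rpy [ 1.7987e+02  2.0000e-02 -8.9810e+01] F [ 0.6  0.1 -0.5] w0.0600
shift after/without turn cm [ 0.3  -0.09  7.68]
turn deg [0.13 0.02 0.19] shift after turn [ 0.29 -0.07  7.68]
```

>>> play_rows(
  series=[
    [0,0,0,0.25,-0.08,2.2,6],
    [0,0,0,0,0,2.2,6],
    [0,0,0,0,0,2.2,6],
    [0,0,0,0,0,1.06,5],
    [0,0,0,0,0,0,2.4],
  ],
  squeeze=15,
)

```text
time_s: 39.75
ee_pos: [0.5857, 0.0647, 0.0733]
eef_rot: [3.138, -0.0, -1.571]
force: [0.5, -0.4, -0.1]
grip_width: 0.0475
```

>>> play_rows(
  series=[
    [0,0,0,0,0,0,2.4],
    [0,0,0,0,0,0,2.4],
    [0,0,0,0,0,0,2.4],
    [0,0,0,0,0,0,2.4],
  ],
)

```text
time_s: 40.15
ee_pos: [0.5871, 0.0653, 0.0761]
eef_rot: [-3.14, 0.0, -1.571]
force: [0.5, 0.5, 5.0]
grip_width: 0.027
```

>>> play_rows(
  series=[
    [0,0,0,0,-0.9,0.07,2.4],
    [0,0,0,0,-0.9,0.2,2.4],
    [0,0,0,0,-0.8,0.3,2.4],
    [0,0,0,0,-0.5,0.13,2.4],
    [0,0,0,0,-0.1,0,2.4],
  ],
)

```text
time_s: 40.65
ee_pos: [0.6182, 0.0653, 0.0674]
eef_rot: [3.138, -0.0, -1.571]
force: [-10.0, 0.6, 6.3]
grip_width: 0.027
```

>>> play_rows(
  series=[
    [0,0,0,0,0,0,2.4],
    [0,0,0,0,0,0,2.4],
    [0,0,0,0,0,0,2.4],
  ],
)

```text
time_s: 40.95
ee_pos: [0.6179, 0.0653, 0.0676]
eef_rot: [3.139, -0.0, -1.571]
force: [-8.6, 0.0, 6.1]
grip_width: 0.027
```

>>> play_rows(
  series=[
    [0,0,0,0,0,0,2.4],
    [0,0,0,0,0,0,2.4],
    [0,0,0,0,0,0,2.4],
    [0,0,0,0,0,0,2.4],
    [0,0,0,0,0,0,2.4],
  ],
)

```text
time_s: 41.45
ee_pos: [0.6178, 0.0653, 0.0675]
eef_rot: [3.139, -0.0, -1.571]
force: [-8.7, -0.2, 5.6]
grip_width: 0.0273
```

>>> play_rows(
  series=[
    [0,0,0,0,0,0,2.4],
    [0,0,0,0,0,0,2.4],
    [0,0,0,0,0,0,2.4],
    [0,0,0,0,0,0,2.4],
    [0,0,0,0,0,0,2.4],
  ],
)

```text
time_s: 41.95
ee_pos: [0.6179, 0.0653, 0.0675]
eef_rot: [3.139, -0.0, -1.571]
force: [-8.2, 0.9, 6.2]
grip_width: 0.0269
```

>>> play_rows(
  series=[
    [0,0,0,0,0,0,2.4],
    [0,0,0,0,0,0,2.4],
    [0,0,0,0,0,0,2.4],
    [0,0,0,0,0,0,2.4],
    [0,0,0,0,0,0,2.4],
  ],
)

```text
time_s: 42.45
ee_pos: [0.6178, 0.0653, 0.0676]
eef_rot: [3.139, -0.0, -1.571]
force: [-8.9, 0.6, 6.2]
grip_width: 0.0269
```

>>> play_rows(
  series=[
    [0,0,0,0,0,0,2.4],
    [0,0,0,0,0,0,2.4],
    [0,0,0,0,0.55,-0.1,2.4],
    [0,0,0,0,0.9,-0.35,2.4],
    [0,0,0,0,0.9,-0.2,2.4],
  ],
)

```text
time_s: 42.95
ee_pos: [0.5946, 0.0653, 0.0741]
eef_rot: [3.141, -0.0, -1.571]
force: [0.6, 1.1, -4.2]
grip_width: 0.0271
```

>>> play_rows(
  series=[
    [0,0,0,0,0.8,-0.07,2.4],
    [0,0,0,0,0.05,0,2.4],
    [0,0,0,0,0,0,4.5],
    [0,0,0,0,0,0,6],
    [0,0,0,0,0,0,6],
  ],
)

```text
time_s: 43.45
ee_pos: [0.5869, 0.0653, 0.0755]
eef_rot: [-3.141, -0.0, -1.571]
force: [0.0, -0.3, -0.3]
grip_width: 0.0478
```

>>> play_rows(
  series=[
    [0,0,0,0,0,-2.5,6],
    [0,0,0,0,0,-3,6],
    [0,0,0,0,0,-2,6],
    [0,0,6.2,0,0,0,0],
    [0,0,0,0,0,0,0],
  ],
)

```text
time_s: 43.95
ee_pos: [0.5869, 0.0653, 0.1509]
eef_rot: [-3.14, 0.0, -1.681]
force: [-1.0, -0.5, 0.3]
grip_width: 0.0474
```

```bash
python3 - <<'E'
from h import *
shift([.5005,-.163,.05],-96.2)
E
```

```text
t43.95 pos [0.5869 0.0653 0.1509] rpy [-1.7994e+02  1.0000e-02 -9.6320e+01] F [-1.  -0.5  0.3] w0.0474
shift after/without turn cm [23.64  6.09 10.08]
turn deg [-0.06  0.01 -0.12] shift after turn [23.63  6.13 10.09]
```

>>> play_rows(
  series=[
    [0,0,-0.1,4,1.02,0.5,0],
    [0,0,0,4,1.02,1,0],
    [0,0,0,4,1.02,1.5,0],
    [0,0,0,4,1.02,1.5,0],
    [0,0,0,4,1.02,1.5,0],
  ],
  squeeze=20,
)

```text
time_s: 44.45
ee_pos: [0.5136, -0.1294, 0.0894]
eef_rot: [3.141, 0.0, -1.674]
force: [1.0, -1.4, -0.1]
grip_width: 0.0074
```

>>> play_rows(
  series=[
    [0,0,0,3.7,1.0,1.5,0],
    [0,0,0,0,0,1.5,0],
    [0,0,0,0,0,1,0],
    [0,0,0,0,0,0,0],
    [0,0,0,0,0,0,0],
  ],
)

```text
time_s: 44.95
ee_pos: [0.501, -0.1632, 0.0505]
eef_rot: [3.142, 0.0, -1.675]
force: [-0.2, -0.4, -0.6]
grip_width: 0.0009
```

```bash
python3 - <<'E'
from h import *
shift([.5005,-.163,.0255],-96.2)
E
```

```text
t44.95 pos [ 0.501  -0.1632  0.0505] rpy [180.   0. -96.] F [-0.2 -0.4 -0.6] w0.0009
shift after/without turn cm [-0.02  0.05  2.5 ]
turn deg [0.  0.  0.2] shift after turn [-0.02  0.05  2.5 ]
```

>>> play_rows(
  series=[
    [0,0,0.2,0,0.05,1,0],
    [0,0,0,0,0,0.6,0],
    [0,0,0,0,0,0.5,0],
    [0,0,0,0,0,0.4,0],
    [0,0,0,0,0,0.05,0],
  ],
)

```text
time_s: 45.45
ee_pos: [0.4993, -0.1634, 0.0251]
eef_rot: [3.139, 0.0, -1.68]
force: [-13.8, 3.2, 20.9]
grip_width: 0.0004
```

>>> play_rows(
  series=[
    [0,0,0,0,0,0,0],
    [0,0,0,0,0,0,0],
    [0,0,0,0,0,-2,0],
    [0,0,0,0,0,-3,3],
    [0,0,0,0,-2,-1,6.5],
  ],
)

```text
time_s: 45.95
ee_pos: [0.5202, -0.166, 0.0872]
eef_rot: [-3.139, -0.001, -1.681]
force: [-0.3, 0.4, 0.3]
grip_width: 0.013
```

>>> play_rows(
  series=[
    [0,0,0,0,-3.5,0,6.5],
    [0,0,0,0,-3.5,0,6.5],
    [0,0,0,0,-3.5,0,6.5],
    [0,0,0,0,0,0,6.5],
    [0,0,0,0,0,0,6.5],
  ],
)

```text
time_s: 46.45
ee_pos: [0.6241, -0.1771, 0.0837]
eef_rot: [3.14, 0.0, -1.68]
force: [-0.1, 0.4, 0.5]
grip_width: 0.0527
```

```bash
python3 - <<'E'
from h import *
d=np.array([-.9941,.108]); h=np.array([.589,-.1727]); n=np.array([-d[1],d[0]])
q=fitpack('blue',.01,(*(h+d*-.022),173.8)); print('pack dock x',1000*(q[:2]/1000-h)@d, 'lat',1000*(q[:2]/1000-h)@n)
c=q[:2]/1000-.012*d; shift([*c,.0295],-96.2)
E
```

```text
fit blue [ 618.07 -176.08  173.48] rms px 1.05
pack dock x -29.261873097426317 lat 0.22010257612332973
t46.50 pos [ 0.6237 -0.1772  0.0842] rpy [ 1.7993e+02  1.0000e-02 -9.6290e+01] F [ 0.1 -0.2 -0.9] w0.0571
shift after/without turn cm [-0.05 -0.64  5.47]
turn deg [ 0.07  0.01 -0.09] shift after turn [-0.05 -0.63  5.47]
```

>>> play_rows(
  series=[
    [0,0,0,-0.05,-0.63,2,6.5],
    [0,0,0,0,0,2,6.5],
    [0,0,0,0,0,1.45,6.5],
    [0,0,0,0,0,0,6.5],
    [0,0,0,0,0,0,4.3],
  ],
  squeeze=45,
)

```text
time_s: 47.0
ee_pos: [0.6306, -0.1778, 0.031]
eef_rot: [-3.141, -0.0, -1.681]
force: [0.2, -0.5, 0.2]
grip_width: 0.0601
```

>>> play_rows(
  series=[
    [0,0,0,0,0,0,4.3],
    [0,0,0,0,0,0,4.3],
    [0,0,0,0,0,0,4.3],
    [0,0,0,0,0,-0.2,4.3],
    [0,0,0,0,-1,0,4.3],
  ],
)

```text
time_s: 47.5
ee_pos: [0.6402, -0.1788, 0.0326]
eef_rot: [3.141, 0.0, -1.681]
force: [-0.1, -0.2, -1.4]
grip_width: 0.0475
```

>>> play_rows(
  series=[
    [0,0,0,0,-1,0,4.3],
    [0,0,0,0,-1,0,4.3],
    [0,0,0,0,-1,0,4.3],
    [0,0,0,0,-0.3,0,4.3],
    [0,0,0,0,0,0,4.3],
  ],
)

```text
time_s: 48.0
ee_pos: [0.6734, -0.1823, 0.032]
eef_rot: [3.141, 0.0, -1.681]
force: [-0.1, -0.1, -1.4]
grip_width: 0.0475
```

>>> play_rows(
  series=[
    [0,0,0,0,0,-2,4.3],
    [0,0,0,0,0,-3,4.3],
    [0,0,0,0,0,-4,4.3],
    [0,0,0,0,0,-4,4.3],
    [0,0,-6.2,0,1,-4,4.3],
  ],
)

```text
time_s: 48.5
ee_pos: [0.6632, -0.1812, 0.2037]
eef_rot: [3.141, 0.0, -1.572]
force: [0.5, -0.4, -1.3]
grip_width: 0.0476
```

```bash
python3 - <<'E'
from h import *
shift([.514,.248,.20],-89.8)
E
```

```text
t48.50 pos [ 0.6632 -0.1812  0.2037] rpy [ 1.7999e+02  1.0000e-02 -9.0080e+01] F [ 0.5 -0.4 -1.3] w0.0476
shift after/without turn cm [-42.9   14.97   0.38]
turn deg [ 0.01  0.01 -0.28] shift after turn [-42.97  14.77   0.37]
```

>>> play_rows(
  series=[
    [0,0,-0.3,-2.6,2.4,0,4.3],
    [0,0,0,-2.6,2.4,0,4.3],
    [0,0,0,-2.6,2.4,0,4.3],
    [0,0,0,-2.6,2.4,0,4.3],
    [0,0,0,-2.6,2.4,0,4.3],
  ],
)

```text
time_s: 49.0
ee_pos: [0.5415, -0.0507, 0.2023]
eef_rot: [3.142, 0.0, -1.568]
force: [0.8, -0.1, -1.8]
grip_width: 0.0474
```

>>> play_rows(
  series=[
    [0,0,0,-3.7,0.34,0,4.3],
    [0,0,0,-3.7,0.34,0,4.3],
    [0,0,0,-3.7,0.34,0,4.3],
    [0,0,0,-3.7,0.34,0,4.3],
    [0,0,0,-3.7,0.34,0,4.3],
  ],
)

```text
time_s: 49.5
ee_pos: [0.5248, 0.1346, 0.2025]
eef_rot: [-3.141, 0.0, -1.568]
force: [0.6, -0.0, -2.2]
grip_width: 0.0475
```

>>> play_rows(
  series=[
    [0,0,0,-3.7,0.34,0,4.3],
    [0,0,0,-3.7,0.34,0,4.3],
    [0,0,0,-3.7,0.34,0,4.3],
    [0,0,0,0,0,0,4.3],
    [0,0,0,0,0,0,4.3],
  ],
)

```text
time_s: 50.0
ee_pos: [0.5145, 0.2444, 0.2021]
eef_rot: [3.141, -0.0, -1.566]
force: [0.7, -0.5, -2.0]
grip_width: 0.0474
```

```bash
python3 - <<'E'
from h import *
o=obs(); e=o['ee_pos']
for k in (.0193,.0205,.023):
    q=fitpack('blue',e[2]-k,(e[0]-.012,e[1],180.2)); print('pack - tcp',q[:2]-1000*e[:2])
shift([.514,.248,.16],-89.8)
E
```

```text
t50.00 pos [0.5145 0.2444 0.2021] rpy [ 1.7998e+02 -2.0000e-02 -8.9730e+01] F [ 0.7 -0.5 -2. ] w0.0474
fit blue [502.64 244.48 179.93] rms px 2.0
pack - tcp [-11.86915741   0.04053734]
fit blue [502.37 243.77 179.88] rms px 1.67
pack - tcp [-12.13214786  -0.67116853]
fit blue [501.43 243.46 179.8 ] rms px 1.09
pack - tcp [-13.07527646  -0.97980522]
t50.15 pos [0.5151 0.2432 0.2024] rpy [-1.800e+02 -1.000e-02 -8.988e+01] F [ 0.4  0.2 -1.4] w0.0482
shift after/without turn cm [-0.48  0.11  4.24]
turn deg [-0.   -0.01 -0.08] shift after turn [-0.48  0.11  4.24]
```

>>> play_rows(
  series=[
    [0,0,0,-0.5,0.1,1.5,4.3],
    [0,0,0,0,0,2,4.3],
    [0,0,0,0,0,2,4.3],
    [0,0,0,0,0,0,4.3],
    [0,0,0,0,0,0,4.3],
  ],
)

```text
time_s: 50.65
ee_pos: [0.5144, 0.2487, 0.148]
eef_rot: [-3.141, 0.0, -1.568]
force: [0.9, -0.3, -1.4]
grip_width: 0.0475
```

>>> play_rows(
  series=[
    [0,0,0,0,0,0,4.3],
    [0,0,0,0,0,0,4.3],
  ],
)

```text
time_s: 50.85
ee_pos: [0.5145, 0.2493, 0.1485]
eef_rot: [-3.14, 0.001, -1.568]
force: [-0.3, -1.2, -2.2]
grip_width: 0.0475
```

```bash
python3 - <<'E'
from h import *
o=obs(); snap('wrist','w15'); shift([.514,.2483,.12],-89.8)
E
```

```text
t50.85 pos [0.5145 0.2493 0.1485] rpy [-1.7991e+02  3.0000e-02 -8.9830e+01] F [-0.3 -1.2 -2.2] w0.0475
t50.90 pos [0.5144 0.2493 0.1483] rpy [-1.7993e+02  3.0000e-02 -8.9820e+01] F [ 0.7  0.1 -1.7] w0.0476
shift after/without turn cm [0.1  0.04 2.83]
turn deg [-0.07  0.03 -0.02] shift after turn [0.1  0.04 2.83]
```

>>> play_rows(
  series=[
    [0,0,0,0.07,0.04,1,4.3],
    [0,0,0,0,0,1.2,4.3],
    [0,0,0,0,0,1.2,4.3],
    [0,0,0,0,0,1.2,4.3],
    [0,0,0,0,0,0,4.3],
  ],
)

```text
time_s: 51.4
ee_pos: [0.5129, 0.2482, 0.0991]
eef_rot: [3.139, -0.001, -1.568]
force: [0.6, 0.5, -2.2]
grip_width: 0.0475
```

>>> play_rows(
  series=[
    [0,0,0,0,0,1,4.3],
    [0,0,0,0,0,1,4.3],
    [0,0,0,0,0,0.8,4.3],
    [0,0,0,0,0,0,4.3],
  ],
)

```text
time_s: 51.8
ee_pos: [0.513, 0.2484, 0.072]
eef_rot: [3.14, -0.001, -1.568]
force: [0.3, 1.1, -2.3]
grip_width: 0.0476
```

>>> play_rows(
  series=[
    [0,0,0,0,0,0.3,4.3],
    [0,0,0,0,0,0,4.3],
  ],
)

```text
time_s: 52.0
ee_pos: [0.5137, 0.2486, 0.0703]
eef_rot: [-3.142, 0.0, -1.568]
force: [0.2, 0.4, -2.2]
grip_width: 0.0474
```

>>> play_rows(
  series=[
    [0,0,0,0,0,0.2,4.3],
    [0,0,0,0,0,0,4.3],
  ],
)

```text
time_s: 52.2
ee_pos: [0.5136, 0.2486, 0.0683]
eef_rot: [-3.142, 0.0, -1.567]
force: [-0.7, -0.5, -1.6]
grip_width: 0.0473
```

>>> play_rows(
  series=[
    [0,0,0,0,0,0.15,4.3],
    [0,0,0,0,0,0,4.3],
  ],
)

```text
time_s: 52.4
ee_pos: [0.5136, 0.2486, 0.0668]
eef_rot: [3.141, -0.0, -1.568]
force: [-0.6, 0.3, -1.7]
grip_width: 0.0475
```

>>> play_rows(
  series=[
    [0,0,0,0,0,0.1,4.3],
    [0,0,0,0,0,0,4.3],
  ],
)

```text
time_s: 52.6
ee_pos: [0.5136, 0.2486, 0.0658]
eef_rot: [3.141, -0.0, -1.568]
force: [-0.2, -0.2, -1.6]
grip_width: 0.0476
```

>>> play_rows(
  series=[
    [0,0,0,0,0,0.1,4.3],
    [0,0,0,0,0,0,4.3],
  ],
)

```text
time_s: 52.8
ee_pos: [0.5138, 0.2486, 0.0655]
eef_rot: [-3.141, 0.0, -1.567]
force: [-3.1, -0.9, 6.1]
grip_width: 0.0473
```

>>> play_rows(
  series=[
    [0,0,0,0,0,-0.06,4.3],
    [0,0,0,0,0,0,6],
    [0,0,0,0,0,0,6],
    [0,0,0,0,0,0,6],
    [0,0,0,0,0,-1,6],
  ],
)

```text
time_s: 53.3
ee_pos: [0.5131, 0.2483, 0.0747]
eef_rot: [3.14, -0.001, -1.568]
force: [0.2, -0.5, 0.1]
grip_width: 0.0602
```

>>> play_rows(
  series=[
    [0,0,0,0,0,-2,6],
    [0,0,0,0,0,-4,6],
    [0,0,0,0,0,-4,6],
    [0,0,0,0,0,-3,6],
    [0,0,0,0,0,0,6],
  ],
)

```text
time_s: 53.8
ee_pos: [0.515, 0.2492, 0.2108]
eef_rot: [-3.134, 0.003, -1.567]
force: [0.3, -0.0, -0.0]
grip_width: 0.0602
```

>>> play_rows(
  series=[
    [0,0,0,3,2,0,6],
    [0,0,0,4,2,0,6],
    [0,0,0,4,0,0,6],
    [0,0,0,0,0,0,6],
    [0,0,0,0,0,0,6],
  ],
)

```text
time_s: 54.3
ee_pos: [0.474, 0.1381, 0.2055]
eef_rot: [-3.141, 0.0, -1.569]
force: [-1.5, 0.0, -0.0]
grip_width: 0.0599
```

```bash
python3 - <<'E'
from h import *
import pickle
o=obs(); p,im=snap('wrist','w16')
# body-top-only check: blue bright pixels fit in rack
fitpack('blue',.044,(.502,.248,180),im,p)
# red side visible below blue?
hsv=cv2.cvtColor(im,cv2.COLOR_BGR2HSV); m=((hsv[...,0]<8)|(hsv[...,0]>172))&(hsv[...,1]>130)&(hsv[...,2]>45)
n,l,st,c=cv2.connectedComponentsWithStats(m.astype(np.uint8)); print('red blobs',[(st[k].tolist(),c[k].round().tolist()) for k in range(1,n) if st[k,4]>40])
print('expect red side at',w2px(p,[[.512,.224,.026]]).round(),'knob expect',w2px(p,[[.5856,.0674,.092]]).round(), 'blue top expect',w2px(p,[[.512,.248,.08]]).round(),'alt if too high',w2px(p,[[.512,.248,.09]]).round())
# dark knob
g=cv2.cvtColor(im,cv2.COLOR_BGR2GRAY); u,v=w2px(p,[[.5856,.0674,.092]])[0].astype(int)
if 30<u<610 and 30<v<370:
    k=(g[v-30:v+30,u-30:u+30]<28).astype(np.uint8); n,l,st,c=cv2.connectedComponentsWithStats(k); j=1+np.argmax(st[1:,4]); print('knob seen',st[j],c[j]+[u-30,v-30])
# white dot of blue pack
k=cv2.inRange(hsv,(0,0,150),(180,70,255)); n,l,st,c=cv2.connectedComponentsWithStats(k); print('white',[(c[j].round(1).tolist(),int(st[j,4])) for j in range(1,n) if 15<st[j,4]<200][:8])
im2=snap('side','s4')[1]; s=ctrl.camera_params('side')
h2=cv2.cvtColor(im2,cv2.COLOR_BGR2HSV)
for nm,z in (('red',.026),('blue',.062)):
    print(nm,'side face exp px',w2px(s,[[.512,.272,z]]).round(), 'hsv',h2[tuple(w2px(s,[[.512,.272,z]])[0].round().astype(int)[::-1])])
E
```

```text
t54.30 pos [0.474  0.1381 0.2055] rpy [-1.7999e+02  1.0000e-02 -8.9900e+01] F [-1.5  0.  -0. ] w0.0599
fit blue [512.39 229.31 181.2 ] rms px 4.78
red blobs [([205, 124, 40, 3, 81], [226.0, 125.0])]
expect red side at [[249. 153.]] knob expect [[391.  85.]] blue top expect [[216. 159.]] alt if too high [[212. 160.]]
knob seen [  8  14  36  32 761] [387.15243101  83.9500657 ]
white [([321.3, 99.9], 67), ([326.3, 135.5], 136), ([386.2, 200.8], 38), ([179.6, 249.2], 48), ([182.9, 268.1], 112)]
red side face exp px [[343. 311.]] hsv [  1 206 109]
blue side face exp px [[343. 300.]] hsv [109 195  89]
```

```bash
python3 - <<'E'
from h import *
import pickle
def tmap(im,x0,x1,y0,y1,sx=1,sy=1):
    h=cv2.cvtColor(im,cv2.COLOR_BGR2HSV).astype(int)
    for y in range(y0,y1,sy):
        print(y,''.join('R' if (h[y,x,0]<8 or h[y,x,0]>172) and h[y,x,1]>130 else ('B' if h[y,x,2]>135 else 'b') if 100<h[y,x,0]<128 and h[y,x,1]>120 and h[y,x,2]>45 else 'k' if h[y,x,2]<45 else '.' for x in range(x0,x1,sx)))
tmap(cv2.imread('pics/w16_raw.png'),165,285,110,225,1,3)
print(); tmap(cv2.imread('pics/s4_raw.png'),315,375,268,330,1,2)
p=pickle.load(open('pics/w16.pkl','rb')); 
print('exp blue top corners',w2px(p,[[.502+a,.2485+b,.08] for a,b in((.045,.024),(.045,-.024),(-.024,-.024),(-.024,.024))]).round().tolist(), 'red rear top', w2px(p,[[.547,.2725,.044],[.547,.2245,.044]]).round().tolist())
E
```

```text
110 ........................................................................................................................
113 ........................................................................................................................
116 ...................................bbbbbbbbbbbbbbbbbbbbbbbbbbbbb.....bbbbbbbbbbbbbbbbbbbbbbbbbbbbbbb....................
119 .......bbbbbbbbbbbbbbbbbbbbbbbbbbbbbbbbbbbbbbbbbbbbbbbbbbbbbbbbbbbbbbbbbbbbbbbbbbbbbbbbbbbbbbbbbbbbb....................
122 ...........bbbbbbbbbbbbbbbbbbbbbbbbbbbbbbbbbbbbbbbbbbbbbbbbbbbbbbbbbbbbbbbbbbbbbbbbbbbbbbbbbbbbbbbbb....................
125 .............bbbbbbbbbbbbbbbbbbbbbbbbbb.RRRRRRRRRRRRRRRRRRRRRRRRRRRRRRRRRRRRRRRR.bbbbbbbbbbbbbbbbbbb....................
128 .....bbbbbbbbbbbbbbbbbbbbbbbbbbbbbbbbbbbbbbbbbbbbbbbbbbbbbbbbbbbbbbbbbbbbbbbkkkkbbbbbbbbbbbbbbbbbbbb....................
131 ......bbbbbbbbbbbbbbbbbbbbbbBBBBBBBbbbbbbbbbbbbbbbbbbbbbbbbbbbbbbbbbbbbbb.kkkkkkbbbbbbbbbbbbbbbbbbbb....................
134 ......bbbbbbbbbbbbbbbbbbbbbbBBBBBBBbbbbbbbbbbbbbbbbbbbbbbbbbbbbbbbbbbbbbbkbbbkkk.bbbbbbbbbbbbbbb
[... 5222 characters left out ...]
bbbbbbbb.RRRRRRRRRRRRRRRRRRRRRkkkkkbbbbbbbb.....
314 ..........bbbbbbbbbb.RRRRRRRRRRRRRRRkkkkkkkkkkbbbbbbbbbb....
316 ..........bbbbbbbbbbbkkkkkkkkkkkkkkkkkkkkkkkkkbbbbbbbbbb....
318 ..........bbbbbbbbbbbkkkkkkbbbbbbbbbbbbbbbbbbbbbbbbbbbbb....
320 ..........bbbbbbbbbbbbbbbbbbbbbbbbbbbbbbbbbbbbbbbbbbbbbbb...
322 ..........bbbbbbbbbbbbbbbbbbbbbbbbbbbbbbbbbbb...............
324 ............................................................
326 ............................................................
328 ............................................................
exp blue top corners [[189.0, 126.0], [235.0, 125.0], [240.0, 190.0], [196.0, 190.0]] red rear top [[203.0, 125.0], [244.0, 125.0]]
```

```bash
python3 -c "
from station import ctrl
ctrl.hand_in()"
```

```text
the job is handed in; nothing more can be done
```

I tested the two packs on the bench, red then blue, and stacked them in the blue rack with red at the bottom and blue on top. There was no yellow pack, and I left the pink look-alike alone. I handed in at about 54 s.

**Catch:** I judged the click by the pushing force dropping just before the end stop. Each pack then stayed home when let go, measured within about 1 mm of home.

**Stick and eject:** I held the stick against its green-dot stop for about 2 s for each pack. Pressing the catch then pushed both packs out, to about 24 mm back for red and 29 mm for blue.

**What went wrong:** The blue pack seems to have dropped onto the dock landing when the grip slackened. Before I noticed, I pushed it at up to about 56 N at the wrist, under the 120 N limit. I backed off, found it flat and straight, took a new grip and slid it home normally.

**Last checks:**
- **Stack:** The side camera shows red below and blue above. The wrist camera puts both within about 3 px (2–3 mm) of where they should be. The automatic outline fit of the blue pack failed there, because it confused the pack with the blue rack, so I checked it against a printed colour map of the picture instead.
- **Stick:** It is back at centre, seen about 4 px from its expected position.
- **Not checked at the end:** I did not measure the dock or the other tools in the last pictures. I did not knowingly touch any of the tools.

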